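# Clamp and punch-mark the battens for a plaster panel

### The job

Swing the clamp lever of the marking block up, lay every long batten from the bin flat into the block's slots, one to a slot, and swing the lever fully shut across them. With the lever shut, press the spring plunger of the marking punch down to its stop and let it come back up; then swing the lever up to upright or beyond again, leaving the marked battens lying in their slots. Never press the plunger while the lever is open, leave the short offcuts and the thin strip in the bin, and do not disturb the bowl, jar and scraper.

Things in the scene. Friction and masses are not known exactly. Their poses are not given: they have to be found in the camera images.
- batten_1: square wooden batten, 140 x 24 x 24 mm, about 60 g, loose in the bin at the start; may be absent (2 or 3 of the three are there). Origin at its centre, x along its length (either end is the same, all four sides alike).
- batten_2: square wooden batten, 140 x 24 x 24 mm, about 60 g, loose in the bin at the start; may be absent (2 or 3 of the three are there). Origin at its centre, x along its length (either end is the same, all four sides alike).
- batten_3: square wooden batten, 140 x 24 x 24 mm, about 60 g, loose in the bin at the start; may be absent (2 or 3 of the three are there). Origin at its centre, x along its length (either end is the same, all four sides alike).
- offcut_1: short offcut of the same wood, 70 x 24 x 24 mm, lies in the bin; not wanted, stays in the bin. Origin at its centre, x along its length.
- offcut_2: short offcut of the same wood, 70 x 24 x 24 mm, lies in the bin; not wanted, stays in the bin. Origin at its centre, x along its length.
- strip: thin flat wooden strip, 180 (y) x 22 (x) x 8 mm, lies in the bin across its +x end; not wanted, stays in the bin. Origin at its centre.
- bin: open grey plastic bin, fixed, outside 250 (x) x 396 (y) x 32 mm high, walls and floor 5 mm thick; origin at the centre of its underside on the table. Battens and offcuts lie in it on the floor, roughly along its x, spread side by side along its y about 64 mm apart; a thin strip lies across at its +x end.
- clamp_block: grey steel marking block, fixed on the table; origin on the table under the middle of its bed. Bed 184 (x) x 190 (y) x 30 mm high with three slots along x; the lever's hinge stands at its +y end (cheeks to 85 mm high, at y = 97 to 133 mm), the plunger housing (75 x 70 x 45 mm high) at its -x side, centred 128 mm from the origin.
- slot_1 (a point): First (-y, farthest from the hinge) of three equal slots, 56 mm apart. The point is the middle of its floor, 30 mm above the table; x along the slot, y across, z up. 156 mm long between end fences, 38 mm wide between ribs, all 10 mm high; the ribs stand only 51 to 77 mm from the middle, so the middle is clear for fingers. A batten lying in it has its centre 12 mm above this point.
- slot_2 (a point): Middle one of three equal slots, 56 mm apart. The point is the middle of its floor, 30 mm above the table; x along the slot, y across, z up. 156 mm long between end fences, 38 mm wide between ribs, all 10 mm high; the ribs stand only 51 to 77 mm from the middle, so the middle is clear for fingers. A batten lying in it has its centre 12 mm above this point.
- slot_3 (a point): Third (+y, nearest the hinge) of three equal slots, 56 mm apart. The point is the middle of its floor, 30 mm above the table; x along the slot, y across, z up. 156 mm long between end fences, 38 mm wide between ribs, all 10 mm high; the ribs stand only 51 to 77 mm from the middle, so the middle is clear for fingers. A batten lying in it has its centre 12 mm above this point.
- clamp_lever (a joint): angle of the clamp lever: 0 shut (lever level across the slots, its stop; clears seated battens by about 2 mm), 1.57 upright, stop at 1.95. Starts nearly shut (0 to 0.4). Stiff hinge: stays where it is left, about 1.5 to 3 N at the grip moves it. Shut is under 0.06, open is over 1.3.
- lever_hinge (a point): point on the lever's hinge axis (parallel to the block's x axis), level along that axis with lever_grip; 65 mm above the table, 115 mm towards the block's +y from its origin. Does not move with the lever.
- lever_grip (a point): middle of the lever's hand grip: black round bar, diameter 20 mm, 72 mm long, parallel to the hinge axis, standing out to the block's -x from the lever arm's end (flat steel, 22 x 16 mm); free for 30 mm either side. 230 mm from the hinge axis; shut: 115 mm to the block's -y, 65 mm high, rising over the top towards +y. Pinch from above, closing along the block's y, and lead round the arc.
- plunger (a joint): travel of the punch's spring plunger in m: 0 up, 0.016 fully down at its stop. Spring: about 3 N to start, 8.5 N at the stop; springs back by itself. Down to its stop is over 0.0135, back up is under 0.003.
- plunger_top (a point): centre of the top of the plunger's round black head (diameter 42 mm), 89 mm above the table when up; pressed straight down. Moves with the plunger.
- mixing_bowl: bystander: black plastic mixing bowl, 116 mm across, 85 mm high; origin at the centre of its underside. Leave alone.
- jar: bystander: blue jar with white lid, 68 mm across, 90 mm high; origin at the centre of its underside. Leave alone.
- scraper: bystander: scraper with a red handle, 200 mm long, lying on the table. Leave alone.
Things that resemble listed ones, but are neither listed nor needed, are in the scene too. Several things look just like the strip: the one meant starts farthest from the robot's base. What is shaped like the offcut_1 but green is not meant.

How it is judged (in metres and radians):
On the way, in this order (a step that is already met when the one before it is completed fails the run):
1. the clamp lever is swung up (over 1.3 rad) (value of joint clamp_lever above 1.3 rad), for 0.2 s.
2. every batten lies flat in a slot (((x of batten_1 in the frame of slot_1 between -0.014 and 0.014 m and y of batten_1 in the frame of slot_1 between -0.014 and 0.014 m and z of batten_1 in the frame of slot_1 between 0.006 and 0.018 m and angle between the x axis of batten_1 and the x axis of slot_1, either way round below 0.15 rad) or (x of batten_1 in the frame of slot_2 between -0.014 and 0.014 m and y of batten_1 in the frame of slot_2 between -0.014 and 0.014 m and z of batten_1 in the frame of slot_2 between 0.006 and 0.018 m and angle between the x axis of batten_1 and the x axis of slot_2, either way round below 0.15 rad) or (x of batten_1 in the frame of slot_3 between -0.014 and 0.014 m and y of batten_1 in the frame of slot_3 between -0.014 and 0.014 m and z of batten_1 in the frame of slot_3 between 0.006 and 0.018 m and angle between the x axis of batten_1 and the x axis of slot_3, either way round below 0.15 rad)) and ((x of batten_2 in the frame of slot_1 between -0.014 and 0.014 m and y of batten_2 in the frame of slot_1 between -0.014 and 0.014 m and z of batten_2 in the frame of slot_1 between 0.006 and 0.018 m and angle between the x axis of batten_2 and the x axis of slot_1, either way round below 0.15 rad) or (x of batten_2 in the frame of slot_2 between -0.014 and 0.014 m and y of batten_2 in the frame of slot_2 between -0.014 and 0.014 m and z of batten_2 in the frame of slot_2 between 0.006 and 0.018 m and angle between the x axis of batten_2 and the x axis of slot_2, either way round below 0.15 rad) or (x of batten_2 in the frame of slot_3 between -0.014 and 0.014 m and y of batten_2 in the frame of slot_3 between -0.014 and 0.014 m and z of batten_2 in the frame of slot_3 between 0.006 and 0.018 m and angle between the x axis of batten_2 and the x axis of slot_3, either way round below 0.15 rad)) and ((x of batten_3 in the frame of slot_1 between -0.014 and 0.014 m and y of batten_3 in the frame of slot_1 between -0.014 and 0.014 m and z of batten_3 in the frame of slot_1 between 0.006 and 0.018 m and angle between the x axis of batten_3 and the x axis of slot_1, either way round below 0.15 rad) or (x of batten_3 in the frame of slot_2 between -0.014 and 0.014 m and y of batten_3 in the frame of slot_2 between -0.014 and 0.014 m and z of batten_3 in the frame of slot_2 between 0.006 and 0.018 m and angle between the x axis of batten_3 and the x axis of slot_2, either way round below 0.15 rad) or (x of batten_3 in the frame of slot_3 between -0.014 and 0.014 m and y of batten_3 in the frame of slot_3 between -0.014 and 0.014 m and z of batten_3 in the frame of slot_3 between 0.006 and 0.018 m and angle between the x axis of batten_3 and the x axis of slot_3, either way round below 0.15 rad))), for 0.2 s.
3. the lever is fully shut (under 0.06 rad) across the battens (all of step 2 and value of joint clamp_lever below 0.06 rad), for 0.2 s.
4. the plunger is pressed to its stop (over 13.5 mm) while the lever is shut on the battens (all of step 3 and value of joint plunger above 0.0135 m), for 0.05 s.
5. the plunger is back up and the lever is swung up again (value of joint plunger below 0.003 m and value of joint clamp_lever above 1.3 rad), for 0.2 s.
At the end, for the whole second after the job is handed in: Lever open (over 1.3 rad), plunger up (under 3 mm), every batten at rest flat in a slot (centre within 14 mm of the slot's middle along and across, within 6 mm in height, within 0.15 rad of the slot's direction), both offcuts and the strip in the bin (all of step 2 and all of step 5 and linear speed of each of batten_1, batten_2, batten_3 below 0.02 m/s and x of offcut_1 in the frame of bin between -0.125 and 0.125 m and y of offcut_1 in the frame of bin between -0.198 and 0.198 m and x of offcut_2 in the frame of bin between -0.125 and 0.125 m and y of offcut_2 in the frame of bin between -0.198 and 0.198 m and x of strip in the frame of bin between -0.125 and 0.125 m and y of strip in the frame of bin between -0.198 and 0.198 m); the robot touches nothing.
It fails at once if the plunger is pressed (over 8 mm) while the lever is open (over 0.3 rad) (value of joint plunger above 0.008 m and value of joint clamp_lever above 0.3 rad).
It fails at once if bowl, jar or scraper moved by more than 40 mm (distance of any of mixing_bowl, jar, scraper from where it was at the start of the episode above 0.04 m).
Of batten_1, batten_2, batten_3 only 2 to 3 are there at a start; the rules pass over those that are not, and their reading is None.
At some moment in a run one of batten_1, batten_2, batten_3 may be knocked a few centimetres aside while the robot is not near it.
Once in a run the grip may slacken for a moment while it holds something.
It also fails if it takes over 210 s, if anything falls off the work surface, if the arm or the gripper's body presses on something with over 40 N, if the wrist force passes 120 N, or if a joint passes its speed limit or range.

### The arm

A 6-joint arm with a two-finger parallel gripper is mounted at the origin on the work surface. World frame = base frame: x ahead of the robot, y to its left, z up, the work surface at z = 0. Lengths are in mm, angles in rad, forces in N, time in s.
With the tool pointing down it reaches from about 350 to 975 mm from the base axis. Payload 7.1 kg.
Tool frame: the origin (TCP) lies between the finger pads; the fingertips stand 8 mm ahead of it and the grasp point (between the pads) lies 11 mm behind it (ctrl.tips_ahead is the distance from the TCP to the fingertips, in mm); y points along the fingers, z is the direction in which the jaws open and shut, and the axes are right-handed (so a half turn about y gives the same grasp; the last joint's range is limited). The gripper opens to 88 mm and grips with 3 to 60 N. Pads are 20 mm wide; open, the fingers measure 115 mm over their backs; the gripper's body (75 mm by 178 mm) begins 61 mm behind the grasp point.
Start: joints at [-1.353, 0.423, 1.63, -0, 1.089, -0.019], TCP at [146.64, -607.537, 230.675] pointing down, gripper open.
Joint ranges: [-3, 3], [-0.9, 2.11], [0.09, 2.58], [-1.31, 4.45], [0.11, 2.69], [-2.54, 2.54]. Speed limits (rad/s): [2.39, 2.39, 3.01, 3.14, 3.14, 3.14].

### API

Orientations are given as a rotation vector (axis times angle).
In Python, from workcell import ctrl gives the robot as it stands.
- The arm moves only by the shell command python3 -m creep 'ROWS'. ROWS is JSON, a list of rows, each an object of numbers: "tx", "ty", "tz": the shift along the world's x, y, z in mm; "rx", "ry", "rz": the turn, a rotation vector about the world's x, y, z in rad; "fingers": the closure in counts, from 0 (fully open) to 255 (shut). A call has 1 to 10 rows; each row is the pose to reach, as a shift and turn from the pose commanded when the call began; what a row does not reach only later rows make up. A row lasts 1/8 s, in which the tool goes at most 62.5 mm and 10.7 degrees, less where a joint would pass 70% of its speed; a pose out of reach is approached as far as the arm can. A call with a gripper value outside its range is refused whole. The fingers move at their own pace and stop on an object; the grip force is fixed at half the most. Time passes only in rows, so rows that repeat a pose let the fingers close. It gives the time, the measured TCP pose, the force and the opening at its end, in the units of the state.
- ctrl.get_obs(): the state, without advancing time (a new reading comes with each control period).
- ctrl.get_image(name): name is "side" or "top"; returns a dict with "pixels" (400x640x3 uint8, blue, green, red), "intrinsics" (3x3 intrinsics, pixels), "rvec" (rotation vector, rad) and "tvec" (3), from world to camera coordinates, as OpenCV has them. Camera axes: x right, y down, z forward; pixel columns grow to the right and rows downward; lengths in mm; the calibration is good to about 2 mm. A picture is of the moment at which its call begins. There is no depth.
- ctrl.close_job(): hands the job in, once; it reports no verdict.
The state is a dict: "t": time; "qpos": joint angles; "qvel": joint speeds; "joint_torque": joint torques, N m; "ee_pos": TCP position; "orientation": TCP orientation; "ft_force": force on the tool from outside, world axes, zero at the start; "moment": the same for the moment, N m; "width": finger opening in mm.
Only numpy, scipy, OpenCV 4.12 (cv2) and the standard library are available. Lean on these libraries where they do the work, as an engineer would, in place of code of your own. Each camera call takes 0.05 s, during which the arm holds its last target.

## Working session

There is one attempt and no reset: what is moved stays moved. The work goes in short steps, Python scripts to look and compute and a shell command to move; the robot and the scene stay as the last step left them, time stands still between calls to the robot, and variables do not carry over. Pictures are saved under pics/ and viewed, and the job is handed in when it is done.

```bash
ls; mkdir -p pics; cat > h.py <<'E'
import numpy as np, cv2
from workcell import ctrl
def snap(name,fn,crop=None,scale=1):
    im=ctrl.get_image(name); p=np.array(im["pixels"])
    np.savez(''+name+'.npz',p=p,K=im["intrinsics"],r=im["rvec"],t=im["tvec"])
    if crop: x0,y0,x1,y1=crop; p=p[y0:y1,x0:x1]
    if scale!=1: p=cv2.resize(p,None,fx=scale,fy=scale,interpolation=cv2.INTER_CUBIC)
    cv2.imwrite('pics/'+fn,p)
def cal(name):
    d=np.load(''+name+'.npz'); return np.array(d['K'],float),np.array(d['r'],float).reshape(3),np.array(d['t'],float).reshape(3)
def px2w(name,uv,z):
    K,r,t=cal(name); R=cv2.Rodrigues(r)[0]
    uv=np.atleast_2d(np.array(uv,float)); d=np.c_[uv,np.ones(len(uv))]@np.linalg.inv(K).T@R
    c=-R.T@t; s=(z-c[2])/d[:,2]; return c+s[:,None]*d
def w2px(name,P):
    K,r,t=cal(name); return cv2.projectPoints(np.atleast_2d(np.array(P,float)),r,t,K,None)[0].reshape(-1,2)
E
python3 - <<'E'
from h import *
snap('top','top0.png'); snap('side','side0.png')
print(ctrl.get_obs())
for n in('top','side'):
    K,r,t=cal(n);R=cv2.Rodrigues(r)[0];print(n,K,-R.T@t,R)
E
```

```text
pics
{'t': 0.1, 'qpos': array([-1.35296109e+00,  4.23792195e-01,  1.63056875e+00,  2.79984686e-05,
        1.08860086e+00, -1.89861430e-02]), 'qvel': array([ 0.00020059, -0.0021635 , -0.00060842, -0.00146351,  0.00077714,
        0.00036064]), 'joint_torque': array([ 3.66652603e-04, -5.45614564e+01, -2.74324787e+01,  6.46510581e-02,
        1.87982549e-02, -2.36925717e-05]), 'ee_pos': array([ 146.57254348, -607.08543917,  229.97969348]), 'orientation': array([-0.24943776,  2.0972629 , -2.09438225]), 'ft_force': array([-0.2156594 ,  0.63768316, -0.02619207]), 'moment': array([0.03195909, 0.03816939, 0.03058379]), 'width': 87.82330291991457}
top [[397.9361652    0.         315.57970402]
 [  0.         397.9361652  195.07361096]
 [  0.           0.           1.        ]] [ 323.73084533   28.58944456 1198.37097588] [[-0.01637654 -0.99986078  0.00319966]
 [-0.98730683  0.01566515 -0.15805008]
 [ 0.15797796 -0.00574736 -0.98742591]]
side [[406.58657352   0.         324.67564866]
 [  0.         406.58657352 193.51468002]
 [  0.           0.           1.        ]] [ 457.31429623 -932.10240032  756.10869607] [[ 0.99941771 -0.03233648  0.01089044]
 [-0.00971719 -0.57568686 -0.81761251]
 [ 0.0327082   0.81703059 -0.57566586]]
```

View pics/top0.png

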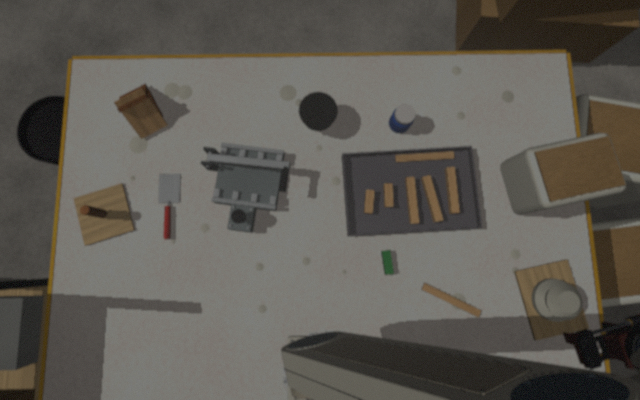

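View pics/side0.png

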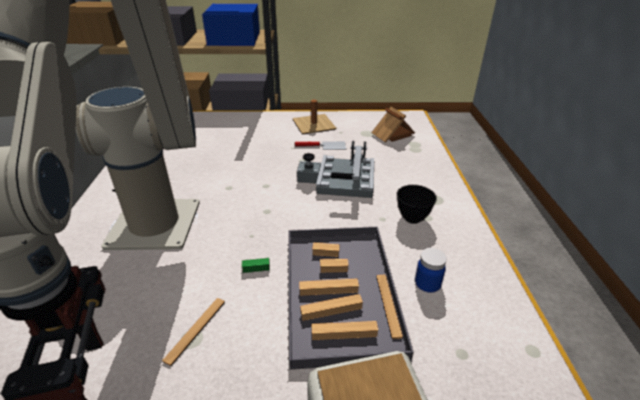

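```bash
python3 - <<'E'
from h import *
p=np.load('top.npz')['p']
def c(n,p,x0,y0,x1,y1,s): cv2.imwrite('pics/'+n,cv2.resize(np.clip(p[y0:y1,x0:x1].astype(float)*1.6,0,255).astype('uint8'),None,fx=s,fy=s,interpolation=cv2.INTER_CUBIC))
c('t_block.png',p,180,120,340,240,5)
c('t_bin.png',p,335,135,495,245,5)
p=np.load('side.npz')['p']
c('s_block.png',p,280,120,440,230,5)
c('s_bin.png',p,280,220,420,370,4)
E
```

```text
(no output)
```

View pics/t_block.png

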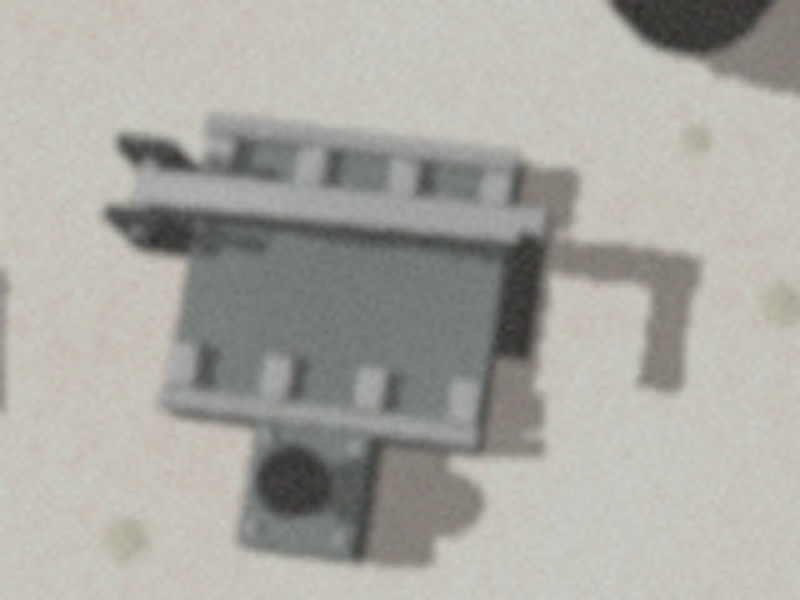

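View pics/t_bin.png

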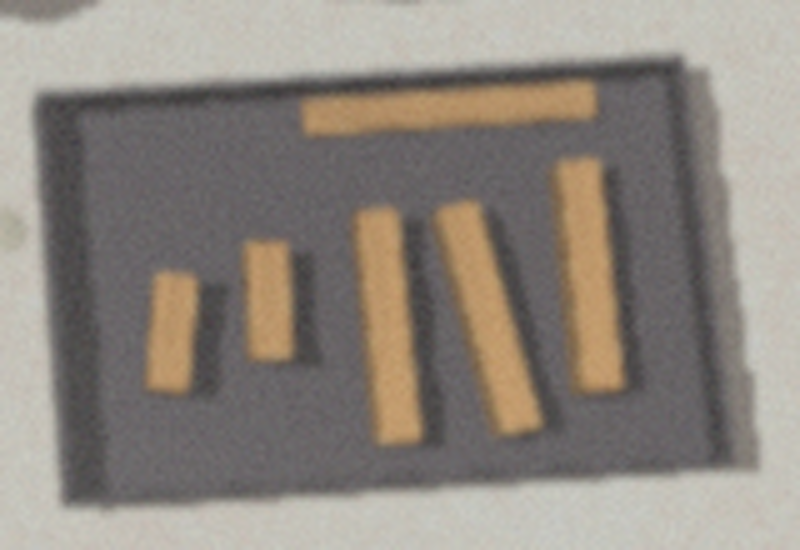

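View pics/s_block.png

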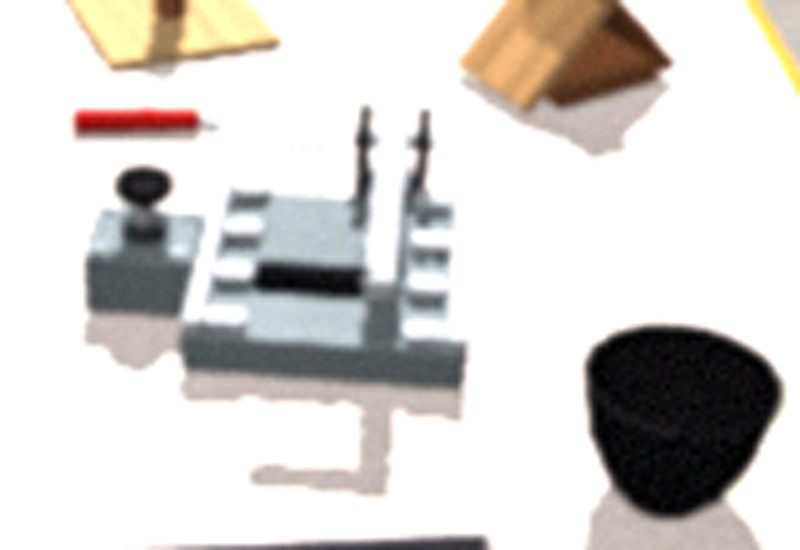

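View pics/s_bin.png

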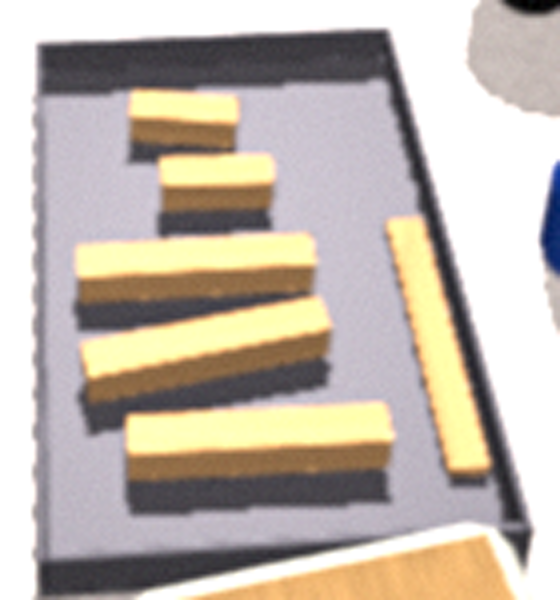

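```bash
cat > fit.py <<'E'
from h import *
from scipy.optimize import least_squares
def T(b,P):
    c,s=np.cos(b[2]),np.sin(b[2]); P=np.atleast_2d(np.array(P,float))
    return np.c_[b[0]+c*P[:,0]-s*P[:,1], b[1]+s*P[:,0]+c*P[:,1],P[:,2]]
m=[(92,95,40),(92,-95,40),(-92,95,40),(-92,-95,40),(-128,0,89)]
uv=np.array([(210,113),(520,150),(163,403),(480,440),(295,480)])/5+[180,120]
E
python3 - <<'E'
from fit import *
f=lambda b:(w2px('top',T(b,m))-uv).ravel()
r=least_squares(f,[450,180,0]);print(r.x,r.fun.round(1))
b=r.x;np.save('b.npy',b)
print('corners at z40',px2w('top',uv[:4],40).round(1))
print('plunger',px2w('top',uv[4:],89), 'from model',T(b,[(-128,0,89)]))
# side overlay
p=np.load('side.npz')['p'].copy()
for q in w2px('side',T(b,m)):
    cv2.circle(p,tuple(int(v*8) for v in q),6,(0,0,255),-1,shift=3)
# grip for lever angles
for a in (0,.1,.2,.3,.4):
    g=T(b,[(0,115-230*np.cos(a),65+230*np.sin(a))]); print(a,g.round(1),w2px('top',g).round(1),w2px('side',g).round(1))
cv2.imwrite('pics/s_ov.png',cv2.resize(p[120:230,280:440],None,fx=5,fy=5))
E
```

```text
[ 5.72737283e+02  2.19686948e+02 -1.35816498e-01] [-0.2 -1.1  0.4 -1.1 -0.5  1.   0.2  1.3  0.1 -0.2]
corners at z40 [[673.4 300.8  40. ]
 [647.6 114.4  40. ]
 [497.4 324.7  40. ]
 [472.5 138.5  40. ]]
plunger [[445.32836288 237.34875487  89.        ]] from model [[445.91602152 237.01806241  89.        ]]
0 [[557.2 105.7  65. ]] [[286.4 177.8]] [[343.8 182.6]]
0.1 [[557.3 106.9  88. ]] [[285.5 176.1]] [[344.1 176.2]]
0.2 [[557.8 110.3 110.7]] [[283.7 174.3]] [[344.5 169.2]]
0.3 [[558.6 115.9 133. ]] [[281.  172.4]] [[344.9 161.9]]
0.4 [[559.6 123.7 154.6]] [[277.4 170.3]] [[345.3 154.3]]
```

View pics/s_ov.png

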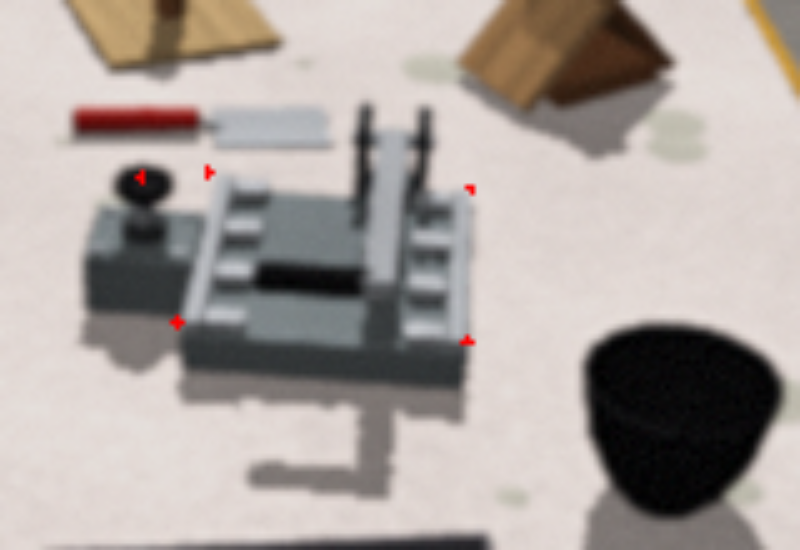

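```bash
python3 - <<'E'
from fit import *
ms=[(92,95,40),(92,-95,40),(-92,-95,40),(-92,95,40),(-128,0,89)]
us=np.array([(472,188),(467,340),(188,322),(222,175),(143,178)])/5+[280,120]
def F(v):
    b=v[:3];s=np.array([v[3]/92,1,1])
    A=np.array(m)*1.;B=np.array(ms)*1.;A[:4]*=s;B[:4]*=s
    return np.r_[(w2px('top',T(b,A))-uv).ravel(),(w2px('side',T(b,B))-us).ravel()]
r=least_squares(F,[572,219,-.135,92],loss='soft_l1');print(r.x,F(r.x).round(1))
b=r.x[:3];np.save('b.npy',b)
# grip: ends/centre
gt=np.array([(517,300)])/5+[180,120]; gs=np.array([(311,279)])/5+[280,120]
def G(v): 
    g=T(b,[(v[0],115-230*np.cos(v[1]),65+230*np.sin(v[1]))]); return np.r_[(w2px('top',g)-gt).ravel(),(w2px('side',g)-gs).ravel()]
r=least_squares(G,[0,.1]);print('grip x, a',r.x,r.fun.round(1))
# batten tops z=29 
W=lambda c:px2w('top',np.array(c)/5+[335,135],29)
for n,c in dict(A=[(357,209),(400,207),(421,440),(377,444)],B=[(436,207),(478,202),(543,430),(498,436)],C=[(556,161),(601,158),(625,388),(577,392)]).items():
    w=W(c);ce=w.mean(0);d=(w[0]+w[1]-w[2]-w[3])/2
    print(n,ce.round(1),'len',np.linalg.norm(d).round(1),'wid',np.linalg.norm((w[0]+w[3]-w[1]-w[2])/2).round(1),'yaw',np.arctan2(d[1],d[0]).round(3), w2px('side',ce).round(1))
bn=px2w('top',np.array([(36,95),(682,57),(758,467),(64,505)])/5+[335,135],32);print(bn.round(0))
E
```

```text
[ 5.74745011e+02  2.19045381e+02 -1.36820081e-01  8.84410175e+01] [-0.1 -0.6  0.5 -0.6 -0.1 -0.9  0.5 -0.6  0.3 -0.9 -1.2 -0.1 -0.7 -0.2
 -1.  -0.4 -1.3 -0.6 -0.5 -0.7]
grip x, a [-11.09975849   0.10627912] [ 1.7 -0.8 -1.1 -0.2]
A [ 492.1 -266.8   29. ] len 140.8 wid 26.0 yaw 0.032 [[326.9 282.6]]
B [ 494.8 -326.4   29. ] len 141.0 wid 26.3 yaw 0.208 [[329.1 302.6]]
C [ 520.4 -388.5   29. ] len 139.8 wid 28.0 yaw 0.025 [[342.4 325.6]]
[[ 635.  -61.   32.]
 [ 652. -453.   32.]
 [ 403. -478.   32.]
 [ 388.  -70.   32.]]
```

```bash
cat >> fit.py <<'E'
from scipy.spatial.transform import Rotation as Ro
def tgt(pos,yaw):
    """desired TCP pos, jaw axis along world angle yaw+90deg (yaw= object's x dir) -> tx.. and turn"""
    o=ctrl.get_obs();R=Ro.from_rotvec(o['orientation'])
    j=R.as_matrix()[:,2];a=np.arctan2(j[1],j[0]);d=(yaw+np.pi/2-a+np.pi/2)%np.pi-np.pi/2
    ap=R.as_matrix()[:,1]
    tilt=np.cross(ap,[0,0,-1])
    print('shift',(np.array(pos)-o['ee_pos']).round(1),'rz',round(d,3),'approach',ap.round(3),'tiltcorr',tilt.round(4),'t',o['t'],'w',round(o['width'],1),'q6',o['qpos'][5].round(2))
E
python3 - <<'E'
from fit import *
o=ctrl.get_obs();print(Ro.from_rotvec(o['orientation']).as_matrix().round(3))
b=np.load('b.npy')
a=.106
g=T(b,[(-11,115-230*np.cos(a),65+230*np.sin(a)),(-11,115-230*np.cos(a)+115,0),(36,-100,80),(36,115,65)]);print(g)
print(w2px('top',g))
tgt(g[0]+[0,0,120-11],b[2])
E
```

```text
[[-0.972 -0.     0.235]
 [-0.235  0.001 -0.972]
 [-0.    -1.    -0.001]]
[[548.33861928 107.8992841   89.33437003]
 [564.02388416 221.82457746   0.        ]
 [596.76922078 115.06973894  80.        ]
 [626.09384642 328.06050477  65.        ]]
[[285.11239345 179.14689975]
 [250.03355757 180.45837764]
 [282.78637311 163.34153363]
 [210.38666066 155.89888304]]
shift [401.8 715.  -31.6] rz -0.374 approach [-0.     0.001 -1.   ] tiltcorr [-0.0013 -0.0003 -0.    ] t 0.1 w 87.8 q6 -0.02
```

```bash
python3 -m creep '[{"tx":400,"ty":715,"tz":40,"rz":-0.374,"fingers":0},{"tx":400,"ty":715,"tz":40,"rz":-0.374,"fingers":0},{"tx":400,"ty":715,"tz":40,"rz":-0.374,"fingers":0},{"tx":400,"ty":715,"tz":40,"rz":-0.374,"fingers":0},{"tx":400,"ty":715,"tz":40,"rz":-0.374,"fingers":0},{"tx":400,"ty":715,"tz":40,"rz":-0.374,"fingers":0},{"tx":400,"ty":715,"tz":40,"rz":-0.374,"fingers":0},{"tx":400,"ty":715,"tz":40,"rz":-0.374,"fingers":0},{"tx":400,"ty":715,"tz":40,"rz":-0.374,"fingers":0},{"tx":400,"ty":715,"tz":40,"rz":-0.374,"fingers":0}]'; python3 - <<'E'
from fit import *
tgt([548,108,190],-.137)
E
```

```text
shift [401.4 715.1 -40. ] rz -0.374 approach [-0.     0.001 -1.   ] tiltcorr [-0.0013 -0.0003 -0.    ] t 0.1 w 87.8 q6 -0.02schema error: expected keys tx, ty, tz, rx, ry, rz, fingers
```

```bash
python3 -m creep '[{"tx":400,"ty":715,"tz":40,"rx":0,"ry":0,"rz":-0.374,"fingers":0},{"tx":400,"ty":715,"tz":40,"rx":0,"ry":0,"rz":-0.374,"fingers":0},{"tx":400,"ty":715,"tz":40,"rx":0,"ry":0,"rz":-0.374,"fingers":0},{"tx":400,"ty":715,"tz":40,"rx":0,"ry":0,"rz":-0.374,"fingers":0},{"tx":400,"ty":715,"tz":40,"rx":0,"ry":0,"rz":-0.374,"fingers":0},{"tx":400,"ty":715,"tz":40,"rx":0,"ry":0,"rz":-0.374,"fingers":0},{"tx":400,"ty":715,"tz":40,"rx":0,"ry":0,"rz":-0.374,"fingers":0},{"tx":400,"ty":715,"tz":40,"rx":0,"ry":0,"rz":-0.374,"fingers":0},{"tx":400,"ty":715,"tz":40,"rx":0,"ry":0,"rz":-0.374,"fingers":0},{"tx":400,"ty":715,"tz":40,"rx":0,"ry":0,"rz":-0.374,"fingers":0}]'; python3 - <<'E'
from fit import *
tgt([548,108,190],-.137)
E
```

```text
t: 1.35
ee_pos: [452.0, -60.7, 261.3]
orientation: [-0.148, -2.15, 2.151]
ft_force: [1.2, -0.8, -0.6]
width: 87.6
shift [ 96.  168.7 -71.3] rz 0.0 approach [ 0. -0. -1.] tiltcorr [0.0001 0.0003 0.    ] t 1.35 w 87.6 q6 1.55
```

```bash
python3 -m creep '[{"tx":96,"ty":169,"tz":-90,"rx":0,"ry":0,"rz":0,"fingers":100},{"tx":96,"ty":169,"tz":-90,"rx":0,"ry":0,"rz":0,"fingers":100},{"tx":96,"ty":169,"tz":-90,"rx":0,"ry":0,"rz":0,"fingers":100},{"tx":96,"ty":169,"tz":-90,"rx":0,"ry":0,"rz":0,"fingers":100},{"tx":96,"ty":169,"tz":-90,"rx":0,"ry":0,"rz":0,"fingers":100},{"tx":96,"ty":169,"tz":-90,"rx":0,"ry":0,"rz":0,"fingers":100}]'; python3 - <<'E'
from fit import *
tgt([548,108,140],-.137)
snap('top','t2.png',(180,120,340,240),5);snap('side','s2.png',(280,90,440,210),5)
e=ctrl.get_obs()['ee_pos'];print(w2px('top',e-[0,0,8]),w2px('side',e-[0,0,8]))
E
```

```text
t: 2.1
ee_pos: [547.0, 105.2, 171.6]
orientation: [-0.148, -2.15, 2.15]
ft_force: [-0.2, -0.3, -1.4]
width: 53.2
shift [  1.    2.8 -31.6] rz 0.001 approach [-0. -0. -1.] tiltcorr [ 0.0003 -0.0002  0.    ] t 2.1 w 53.2 q6 1.88
[[284.18293566 173.97457036]] [[341.70817697 154.67088002]]
```

View pics/t2.png

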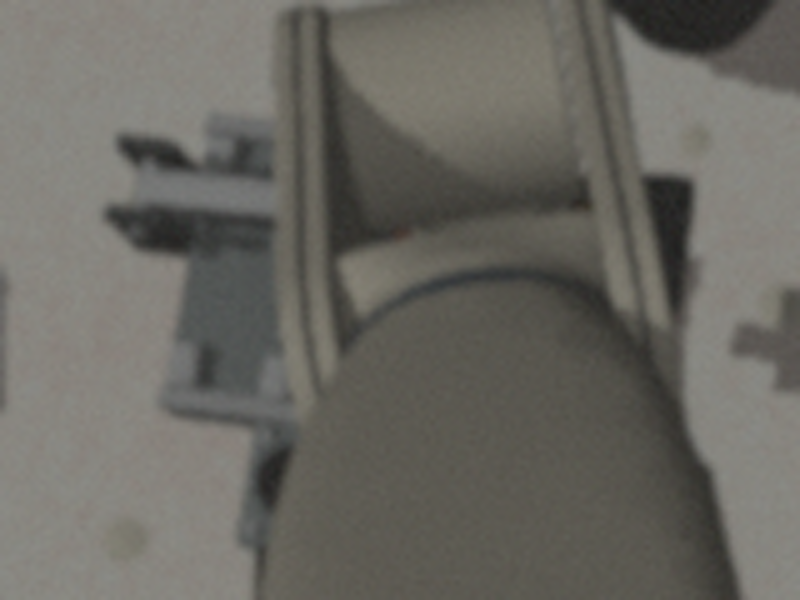

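View pics/s2.png

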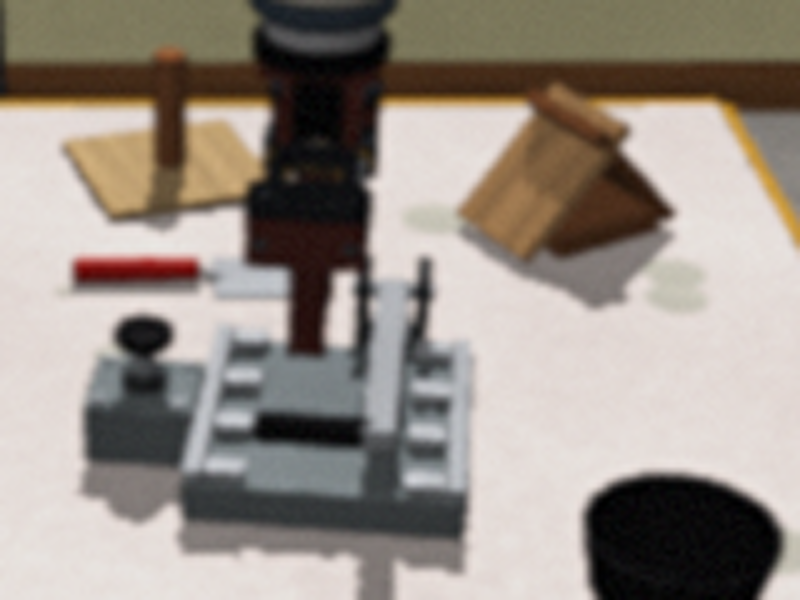

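```bash
python3 -m creep '[{"tx":1,"ty":2,"tz":-45,"rx":0,"ry":0,"rz":0,"fingers":100},{"tx":1,"ty":2,"tz":-89,"rx":0,"ry":0,"rz":0,"fingers":100},{"tx":1,"ty":2,"tz":-89,"rx":0,"ry":0,"rz":0,"fingers":100},{"tx":1,"ty":2,"tz":-89,"rx":0,"ry":0,"rz":0,"fingers":100}]'; python3 - <<'E'
from fit import *
tgt([548,108,82],-.137)
snap('side','s3.png',(280,90,440,210),5)
E
```

```text
t: 2.7
ee_pos: [549.3, 107.8, 83.8]
orientation: [-0.151, -2.151, 2.15]
ft_force: [0.5, -0.2, 0.8]
width: 53.4
shift [-1.3  0.2 -1.8] rz 0.001 approach [ 0.002  0.    -1.   ] tiltcorr [-0.0003  0.0018  0.    ] t 2.7 w 53.4 q6 1.88
```

View pics/s3.png

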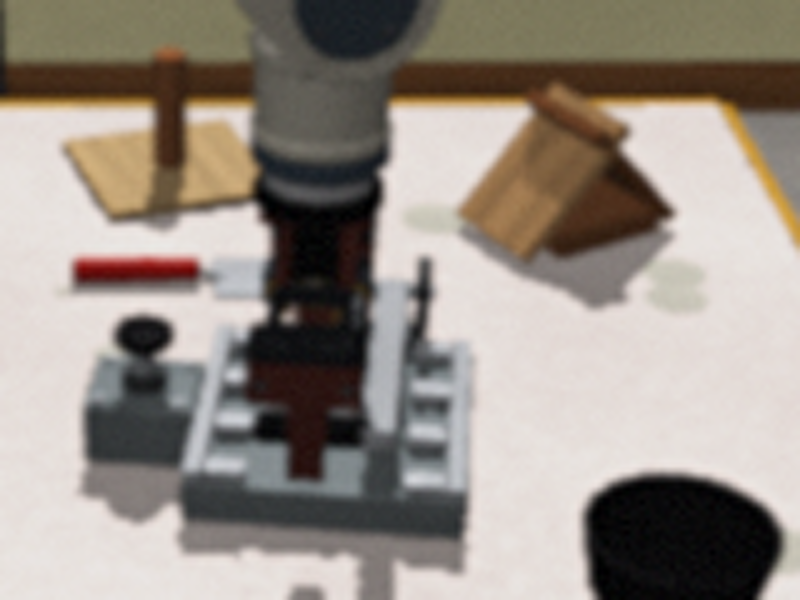

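```bash
python3 -m creep '[{"tx":-1,"ty":0,"tz":-2,"rx":0,"ry":0,"rz":0,"fingers":255},{"tx":-1,"ty":0,"tz":-2,"rx":0,"ry":0,"rz":0,"fingers":255},{"tx":-1,"ty":0,"tz":-2,"rx":0,"ry":0,"rz":0,"fingers":255},{"tx":-1,"ty":0,"tz":-2,"rx":0,"ry":0,"rz":0,"fingers":255},{"tx":-1,"ty":0,"tz":-2,"rx":0,"ry":0,"rz":0,"fingers":255}]'; python3 - <<'E'
from fit import *
print(ctrl.get_obs()['ft_force'],ctrl.get_obs()['ee_pos'])
b=np.load('b.npy');a0=.106
d=lambda a:np.array([0,115-230*np.cos(a),65+230*np.sin(a)])
R=np.array([[np.cos(b[2]),-np.sin(b[2])],[np.sin(b[2]),np.cos(b[2])]])
for a in np.arange(a0+.18,1.95,.18):
    v=d(a)-d(a0);w=R@v[:2];print(round(a,2),[round(w[0],1),round(w[1],1),round(v[2],1)])
E
```

```text
t: 3.38
ee_pos: [548.1, 111.0, 80.5]
orientation: [-0.15, -2.155, 2.146]
ft_force: [-0.5, 15.6, -1.0]
width: 19.4
[-0.53446733 15.55511741 -1.00470914] [548.07931087 110.95863837  80.48434465]
0.29 [np.float64(1.1), np.float64(8.0), np.float64(40.6)]
0.47 [np.float64(3.2), np.float64(23.0), np.float64(79.0)]
0.65 [np.float64(6.1), np.float64(44.6), np.float64(114.1)]
0.83 [np.float64(9.9), np.float64(72.1), np.float64(144.8)]
1.01 [np.float64(14.4), np.float64(104.6), np.float64(169.9)]
1.19 [np.float64(19.4), np.float64(141.0), np.float64(188.8)]
1.37 [np.float64(24.8), np.float64(180.2), np.float64(200.9)]
1.55 [np.float64(30.4), np.float64(220.9), np.float64(205.6)]
1.73 [np.float64(36.0), np.float64(261.8), np.float64(202.9)]
1.91 [np.float64(41.5), np.float64(301.5), np.float64(192.9)]
```

```bash
python3 -m creep '[{"tx":0.5,"ty":7,"tz":20,"rx":0,"ry":0,"rz":0,"fingers":255},{"tx":1,"ty":12,"tz":40,"rx":0,"ry":0,"rz":0,"fingers":255},{"tx":2,"ty":19,"tz":60,"rx":0,"ry":0,"rz":0,"fingers":255},{"tx":3,"ty":27,"tz":79,"rx":0,"ry":0,"rz":0,"fingers":255},{"tx":5,"ty":37,"tz":97,"rx":0,"ry":0,"rz":0,"fingers":255},{"tx":6,"ty":48.5,"tz":114,"rx":0,"ry":0,"rz":0,"fingers":255},{"tx":8,"ty":62,"tz":130,"rx":0,"ry":0,"rz":0,"fingers":255},{"tx":10,"ty":76,"tz":145,"rx":0,"ry":0,"rz":0,"fingers":255},{"tx":12,"ty":92,"tz":158,"rx":0,"ry":0,"rz":0,"fingers":255},{"tx":14,"ty":108.5,"tz":170,"rx":0,"ry":0,"rz":0,"fingers":255}]'
```

```text
t: 4.62
ee_pos: [561.8, 215.8, 251.3]
orientation: [-0.149, -2.149, 2.153]
ft_force: [-0.3, -5.6, 2.6]
width: 27.4
```

```bash
python3 - <<'E'
from fit import *
o=ctrl.get_obs();print(o['width'],o['ft_force'])
snap('side','s4.png',(280,50,440,170),5)
print(ctrl.get_obs()['width'])
E
```

```text
27.416276853829352 [-0.34715397 -5.55679764  2.61429633]
21.041738290675763
```

View pics/s4.png

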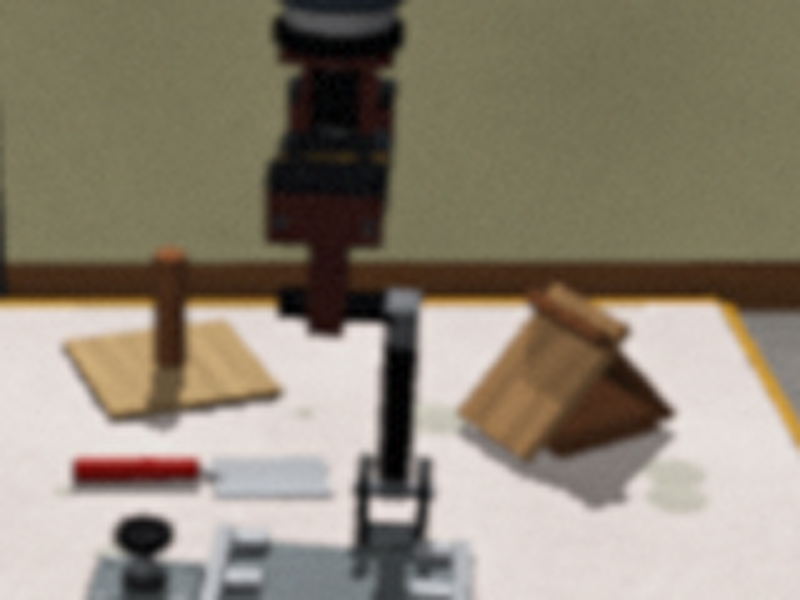

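```bash
python3 -m creep '[{"tx":0,"ty":0,"tz":0,"rx":0,"ry":0,"rz":0,"fingers":255},{"tx":2.5,"ty":18,"tz":10,"rx":0,"ry":0,"rz":0,"fingers":255},{"tx":5,"ty":36.5,"tz":19,"rx":0,"ry":0,"rz":0,"fingers":255},{"tx":8,"ty":56,"tz":26,"rx":0,"ry":0,"rz":0,"fingers":255},{"tx":10.5,"ty":75.5,"tz":31,"rx":0,"ry":0,"rz":0,"fingers":255},{"tx":13,"ty":96,"tz":34,"rx":0,"ry":0,"rz":0,"fingers":255},{"tx":16,"ty":116,"tz":35.5,"rx":0,"ry":0,"rz":0,"fingers":255},{"tx":19,"ty":137,"tz":35,"rx":0,"ry":0,"rz":0,"fingers":255},{"tx":21.5,"ty":157,"tz":33,"rx":0,"ry":0,"rz":0,"fingers":255},{"tx":24.5,"ty":177,"tz":28.5,"rx":0,"ry":0,"rz":0,"fingers":255}]'
python3 -m creep '[{"tx":1.5,"ty":11,"tz":-3,"rx":0,"ry":0,"rz":0,"fingers":255},{"tx":2,"ty":16,"tz":-4.5,"rx":0,"ry":0,"rz":0,"fingers":255},{"tx":2,"ty":16,"tz":-4.5,"rx":0,"ry":0,"rz":0,"fingers":255}]'
```

```text
t: 5.92
ee_pos: [587.1, 393.5, 278.7]
orientation: [-0.151, -2.15, 2.152]
ft_force: [3.1, -2.1, 4.6]
width: 19.2
t: 6.3
ee_pos: [589.3, 409.8, 273.7]
orientation: [-0.15, -2.152, 2.151]
ft_force: [6.3, -0.5, 0.8]
width: 19.4
```

```bash
python3 -m creep '[{"tx":0,"ty":0,"tz":0,"rx":0,"ry":0,"rz":0,"fingers":90},{"tx":0,"ty":0,"tz":0,"rx":0,"ry":0,"rz":0,"fingers":90},{"tx":0,"ty":0,"tz":0,"rx":0,"ry":0,"rz":0,"fingers":90},{"tx":0,"ty":0,"tz":55,"rx":0,"ry":0,"rz":0,"fingers":90},{"tx":0,"ty":0,"tz":70,"rx":0,"ry":0,"rz":0,"fingers":90},{"tx":-50,"ty":-100,"tz":70,"rx":0,"ry":0,"rz":0,"fingers":90},{"tx":-100,"ty":-400,"tz":50,"rx":0,"ry":0,"rz":0,"fingers":90},{"tx":-100,"ty":-400,"tz":50,"rx":0,"ry":0,"rz":0,"fingers":90},{"tx":-100,"ty":-400,"tz":50,"rx":0,"ry":0,"rz":0,"fingers":90},{"tx":-100,"ty":-400,"tz":50,"rx":0,"ry":0,"rz":0,"fingers":90}]'
python3 - <<'E'
from fit import *
snap('top','t5.png'); snap('side','s5.png')
E
```

```text
t: 7.55
ee_pos: [507.8, 107.8, 329.5]
orientation: [-0.147, -2.15, 2.151]
ft_force: [1.1, -0.6, 0.1]
width: 56.9
```

View pics/t5.png

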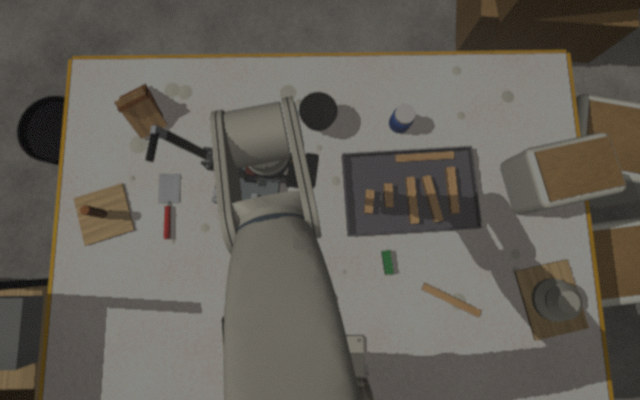

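View pics/s5.png

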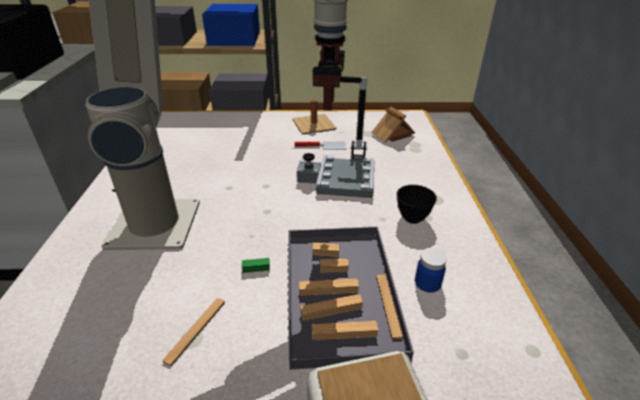

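```bash
python3 -m creep '[{"tx":-44,"ty":-376,"tz":-130,"rx":0,"ry":0,"rz":0.169,"fingers":90},{"tx":-44,"ty":-376,"tz":-130,"rx":0,"ry":0,"rz":0.169,"fingers":90},{"tx":-44,"ty":-376,"tz":-130,"rx":0,"ry":0,"rz":0.169,"fingers":90},{"tx":-44,"ty":-376,"tz":-130,"rx":0,"ry":0,"rz":0.169,"fingers":90},{"tx":-44,"ty":-376,"tz":-130,"rx":0,"ry":0,"rz":0.169,"fingers":90},{"tx":-44,"ty":-376,"tz":-200,"rx":0,"ry":0,"rz":0.169,"fingers":90},{"tx":-44,"ty":-376,"tz":-230,"rx":0,"ry":0,"rz":0.169,"fingers":90},{"tx":-44,"ty":-376,"tz":-230,"rx":0,"ry":0,"rz":0.169,"fingers":90},{"tx":-44,"ty":-376,"tz":-230,"rx":0,"ry":0,"rz":0.169,"fingers":90},{"tx":-44,"ty":-376,"tz":-230,"rx":0,"ry":0,"rz":0.169,"fingers":90}]'
python3 - <<'E'
from fit import *
tgt([464,-268,60],.032)
snap('side','s6.png',(260,180,420,300),5)
E
```

```text
t: 8.9
ee_pos: [465.6, -266.0, 100.7]
orientation: [-0.035, 2.204, -2.205]
ft_force: [-0.1, 0.3, -0.1]
width: 57.0
shift [ -1.6  -2.  -40.7] rz -0.0 approach [ 0.001 -0.    -1.   ] tiltcorr [0.0003 0.0009 0.    ] t 8.9 w 57.0 q6 1.0
```

View pics/s6.png

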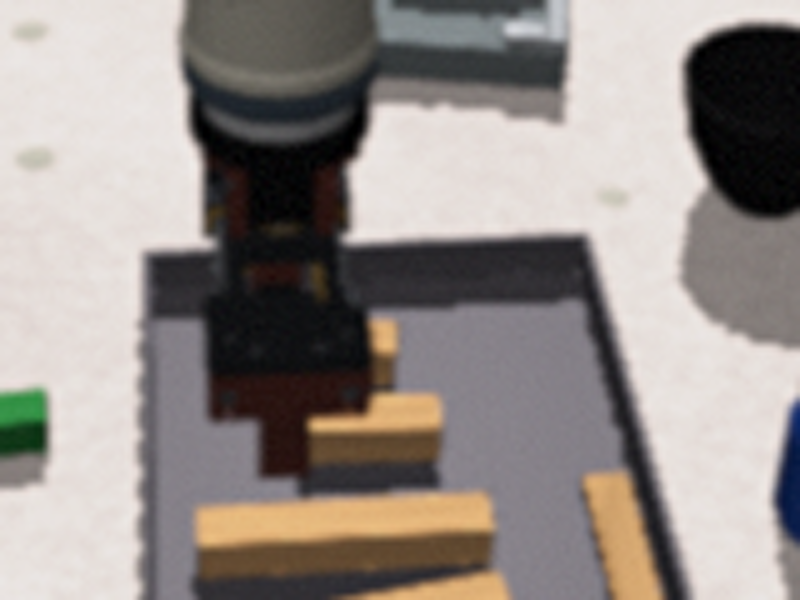

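```bash
python3 -m creep '[{"tx":-1,"ty":-2,"tz":-40,"rx":0,"ry":0,"rz":0,"fingers":110},{"tx":-1,"ty":-2,"tz":-70,"rx":0,"ry":0,"rz":0,"fingers":110},{"tx":-1,"ty":-2,"tz":-84,"rx":0,"ry":0,"rz":0,"fingers":110},{"tx":-1,"ty":-2,"tz":-84,"rx":0,"ry":0,"rz":0,"fingers":110},{"tx":-1,"ty":-2,"tz":-84,"rx":0,"ry":0,"rz":0,"fingers":255},{"tx":-1,"ty":-2,"tz":-84,"rx":0,"ry":0,"rz":0,"fingers":255},{"tx":-1,"ty":-2,"tz":-84,"rx":0,"ry":0,"rz":0,"fingers":255},{"tx":-1,"ty":-2,"tz":-84,"rx":0,"ry":0,"rz":0,"fingers":255},{"tx":-1,"ty":-2,"tz":-84,"rx":0,"ry":0,"rz":0,"fingers":255}]'
```

```text
t: 10.07
ee_pos: [464.2, -268.7, 16.7]
orientation: [-0.034, 2.204, -2.206]
ft_force: [-1.9, 0.5, 6.7]
width: 23.9
```

```bash
python3 -m creep '[{"tx":0,"ty":0,"tz":60,"rx":0,"ry":0,"rz":0,"fingers":255},{"tx":0,"ty":0,"tz":120,"rx":0,"ry":0,"rz":0,"fingers":255},{"tx":0,"ty":0,"tz":150,"rx":0,"ry":0,"rz":0,"fingers":255},{"tx":0,"ty":0,"tz":150,"rx":0,"ry":0,"rz":0,"fingers":255}]'
python3 - <<'E'
from fit import *
b=np.load('b.npy')
for k,y in((1,-56),(2,0),(3,56)): print(k,T(b,[(0,y,42)]),T(b,[(-28,y,42)]))
tgt(T(b,[(-28,56,130)])[0],b[2])
snap('side','s7.png',(260,180,420,300),5)
# visible batten ends
E
```

```text
t: 10.58
ee_pos: [465.1, -269.3, 168.4]
orientation: [-0.03, 2.2, -2.206]
ft_force: [-0.6, 0.2, -0.4]
width: 23.6
1 [[567.10696942 163.5687167   42.        ]] [[539.36863713 167.38773772  42.        ]]
2 [[574.74501145 219.04538129  42.        ]] [[547.00667916 222.86440231  42.        ]]
3 [[582.38305348 274.52204588  42.        ]] [[554.64472118 278.3410669   42.        ]]
shift [ 89.5 547.6 -38.4] rz -0.169 approach [ 0.004 -0.003 -1.   ] tiltcorr [0.0027 0.0045 0.    ] t 10.575 w 23.6 q6 0.99
```

View pics/s7.png

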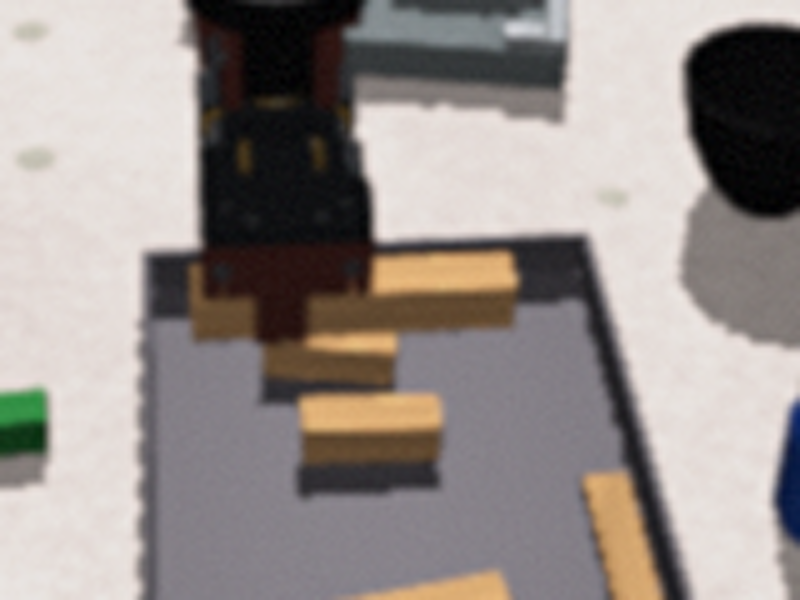

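```bash
python3 -m creep '[{"tx":87.5,"ty":548,"tz":20,"rx":0,"ry":0,"rz":-0.169,"fingers":255},{"tx":87.5,"ty":548,"tz":20,"rx":0,"ry":0,"rz":-0.169,"fingers":255},{"tx":87.5,"ty":548,"tz":20,"rx":0,"ry":0,"rz":-0.169,"fingers":255},{"tx":87.5,"ty":548,"tz":20,"rx":0,"ry":0,"rz":-0.169,"fingers":255},{"tx":87.5,"ty":548,"tz":20,"rx":0,"ry":0,"rz":-0.169,"fingers":255},{"tx":87.5,"ty":548,"tz":20,"rx":0,"ry":0,"rz":-0.169,"fingers":255},{"tx":87.5,"ty":548,"tz":20,"rx":0,"ry":0,"rz":-0.169,"fingers":255},{"tx":87.5,"ty":548,"tz":20,"rx":0,"ry":0,"rz":-0.169,"fingers":255},{"tx":87.5,"ty":548,"tz":20,"rx":0,"ry":0,"rz":-0.169,"fingers":255},{"tx":87.5,"ty":548,"tz":20,"rx":0,"ry":0,"rz":-0.169,"fingers":255}]'
python3 -m creep '[{"tx":0,"ty":0,"tz":-50,"rx":0,"ry":0,"rz":0,"fingers":255},{"tx":0,"ty":0,"tz":-90,"rx":0,"ry":0,"rz":0,"fingers":255},{"tx":0,"ty":0,"tz":-110,"rx":0,"ry":0,"rz":0,"fingers":255},{"tx":0,"ty":0,"tz":-110,"rx":0,"ry":0,"rz":0,"fingers":255},{"tx":0,"ty":0,"tz":-110,"rx":0,"ry":0,"rz":0,"fingers":255}]'
python3 - <<'E'
from fit import *
b=np.load('b.npy')
tgt(T(b,[(-30,56,41)])[0],b[2])
snap('side','s8.png',(280,90,440,210),5);snap('top','t8.png',(160,100,320,220),5)
E
```

```text
t: 11.88
ee_pos: [550.6, 282.8, 183.5]
orientation: [-0.141, -2.151, 2.152]
ft_force: [-0.2, -0.2, -1.3]
width: 23.8
t: 12.5
ee_pos: [552.2, 279.6, 77.0]
orientation: [-0.15, -2.152, 2.15]
ft_force: [0.3, 0.6, -0.6]
width: 23.6
shift [  0.5  -1.  -36. ] rz 0.001 approach [ 0.001  0.001 -1.   ] tiltcorr [-0.0006  0.0014  0.    ] t 12.5 w 23.6 q6 2.16
```

View pics/s8.png

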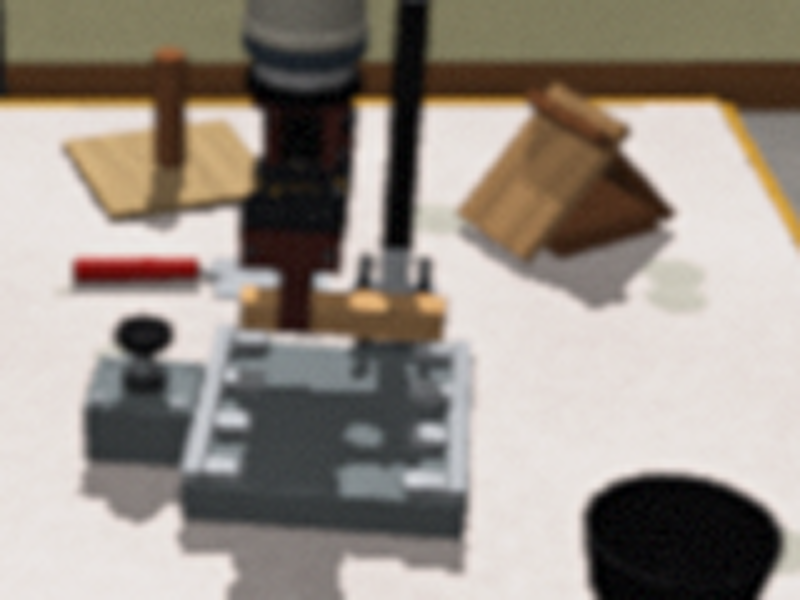

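View pics/t8.png

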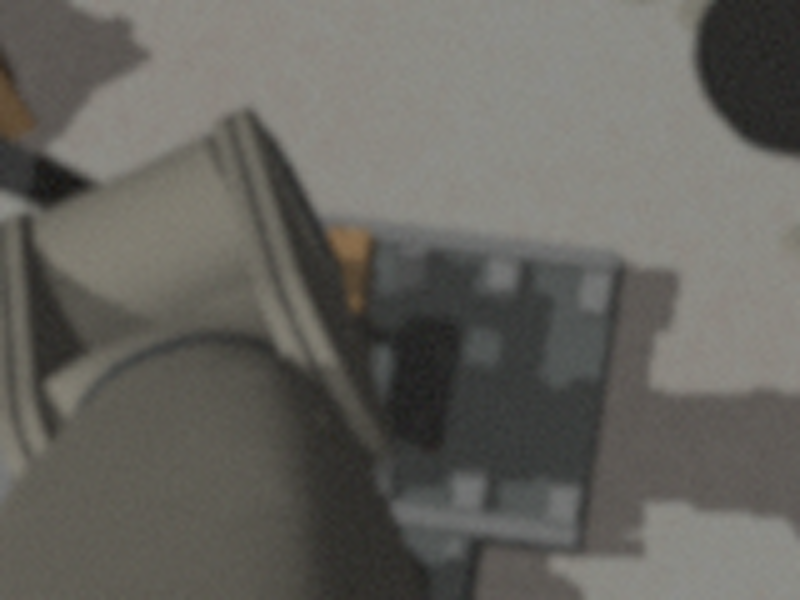

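```bash
python3 - <<'E'
from fit import *
b=np.load('b.npy')
print(w2px('side',T(b,[(-70,44,66),(70,44,66),(-70,44,90),(70,44,90)])))
print(w2px('side',T(b,[(-88.4,-95,40),(88.4,-95,40),(88.4,95,40),(-88.4,95,40)])), (np.array([(188,322),(467,340),(472,188),(222,175)])/5+[280,120]))
E
```

```text
[[326.90906104 155.42058298]
 [368.18944334 157.97181083]
 [327.00921466 149.20902202]
 [368.71036006 151.73559568]]
[[316.62156225 183.99149809]
 [372.7213443  187.77937245]
 [373.16028343 157.45380095]
 [323.07666512 154.36651445]] [[317.6 184.4]
 [373.4 188. ]
 [374.4 157.6]
 [324.4 155. ]]
```

```bash
python3 -m creep '[{"tx":0.5,"ty":-1,"tz":-20,"rx":0,"ry":0,"rz":0,"fingers":255},{"tx":0.5,"ty":-1,"tz":-32,"rx":0,"ry":0,"rz":0,"fingers":255},{"tx":0.5,"ty":-1,"tz":-36,"rx":0,"ry":0,"rz":0,"fingers":255},{"tx":0.5,"ty":-1,"tz":-36,"rx":0,"ry":0,"rz":0,"fingers":255}]'
python3 - <<'E'
from fit import *
b=np.load('b.npy')
tgt(T(b,[(-30,56,41)])[0],b[2])
snap('side','s9.png',(280,90,440,210),5)
E
```

```text
t: 13.1
ee_pos: [551.5, 278.3, 40.8]
orientation: [-0.146, -2.15, 2.151]
ft_force: [-4.0, -2.1, 15.0]
width: 24.2
shift [1.1 0.3 0.2] rz -0.0 approach [-0.001 -0.001 -1.   ] tiltcorr [ 0.0007 -0.0008  0.    ] t 13.1 w 24.2 q6 2.16
```

View pics/s9.png

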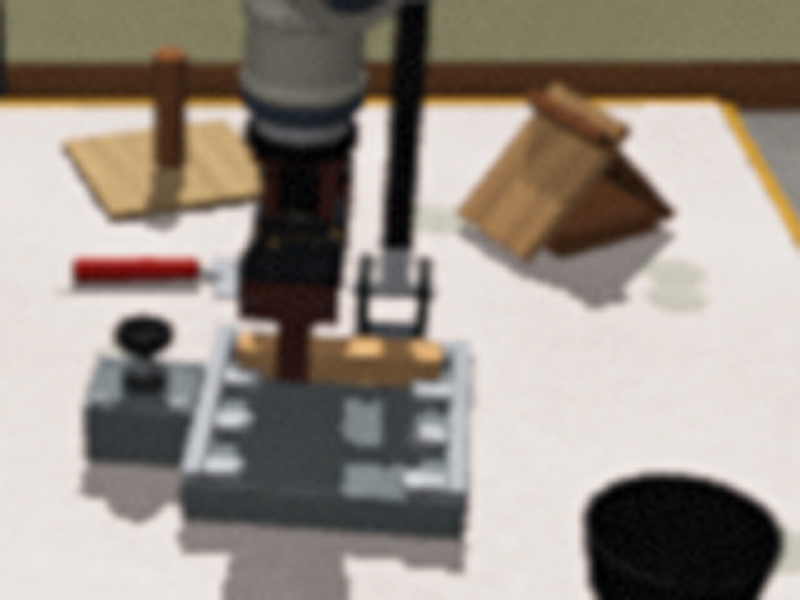

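```bash
python3 -m creep '[{"tx":0,"ty":0,"tz":0,"rx":0,"ry":0,"rz":0,"fingers":150},{"tx":0,"ty":0,"tz":0,"rx":0,"ry":0,"rz":0,"fingers":150},{"tx":0,"ty":0,"tz":0,"rx":0,"ry":0,"rz":0,"fingers":150},{"tx":0,"ty":0,"tz":50,"rx":0,"ry":0,"rz":0,"fingers":150},{"tx":0,"ty":0,"tz":110,"rx":0,"ry":0,"rz":0,"fingers":90},{"tx":-30,"ty":-100,"tz":150,"rx":0,"ry":0,"rz":0.3,"fingers":90},{"tx":-72,"ty":-605,"tz":150,"rx":0,"ry":0,"rz":0.345,"fingers":90},{"tx":-72,"ty":-605,"tz":150,"rx":0,"ry":0,"rz":0.345,"fingers":90},{"tx":-72,"ty":-605,"tz":150,"rx":0,"ry":0,"rz":0.345,"fingers":90},{"tx":-72,"ty":-605,"tz":150,"rx":0,"ry":0,"rz":0.345,"fingers":90}]'
python3 -m creep '[{"tx":-20,"ty":-280,"tz":0,"rx":0,"ry":0,"rz":0,"fingers":90},{"tx":-20,"ty":-280,"tz":0,"rx":0,"ry":0,"rz":0,"fingers":90},{"tx":-20,"ty":-280,"tz":0,"rx":0,"ry":0,"rz":0,"fingers":90},{"tx":-20,"ty":-280,"tz":0,"rx":0,"ry":0,"rz":0,"fingers":90},{"tx":-20,"ty":-280,"tz":0,"rx":0,"ry":0,"rz":0,"fingers":90}]'
python3 - <<'E'
from fit import *
snap('side','s10.png');snap('top','t10.png',(160,100,320,220),5)
tgt([492,-326,60],.208)
E
```

```text
t: 14.4
ee_pos: [509.7, -27.8, 180.4]
orientation: [-0.22, 2.111, -2.112]
ft_force: [1.0, -0.2, 0.3]
width: 56.7
t: 15.02
ee_pos: [489.5, -309.1, 180.1]
orientation: [-0.217, 2.113, -2.114]
ft_force: [1.0, -0.0, -0.6]
width: 57.1
shift [   2.3  -17.  -120.1] rz 0.004 approach [ 0.    -0.001 -1.   ] tiltcorr [0.0008 0.0005 0.    ] t 15.125 w 56.8 q6 0.78
```

View pics/s10.png

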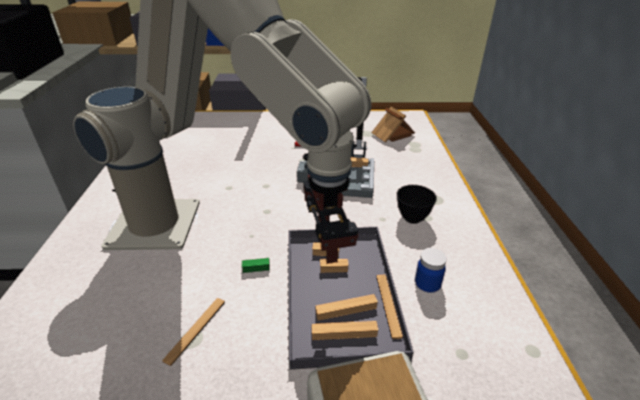

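View pics/t10.png

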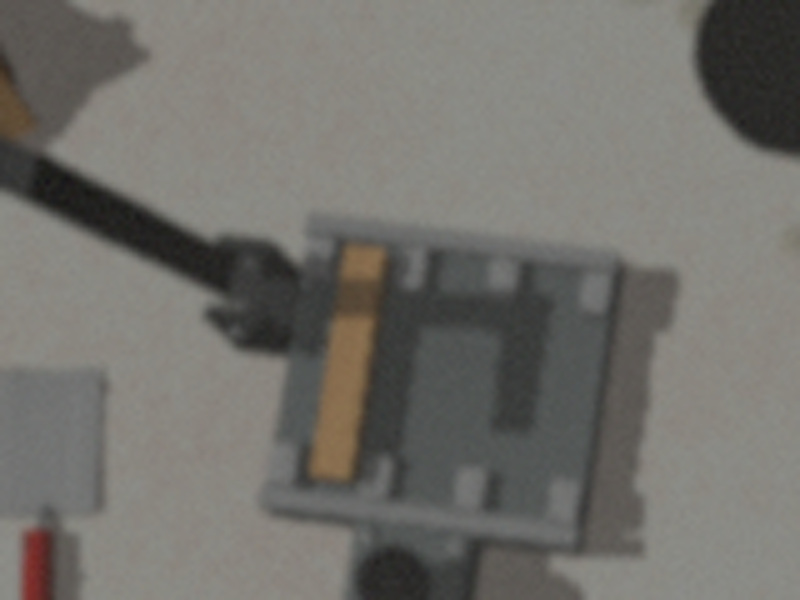

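```bash
python3 - <<'E'
from fit import *
p=np.load('top.npz')['p'];cv2.imwrite('pics/t11.png',cv2.resize(np.clip(p[135:245,335:495]*1.6,0,255).astype('uint8'),None,fx=5,fy=5,interpolation=cv2.INTER_CUBIC))
p=np.load('side.npz')['p'];cv2.imwrite('pics/s11.png',cv2.resize(p[220:370,280:420],None,fx=4,fy=4,interpolation=cv2.INTER_CUBIC))
E
```

```text
(no output)
```

View pics/t11.png

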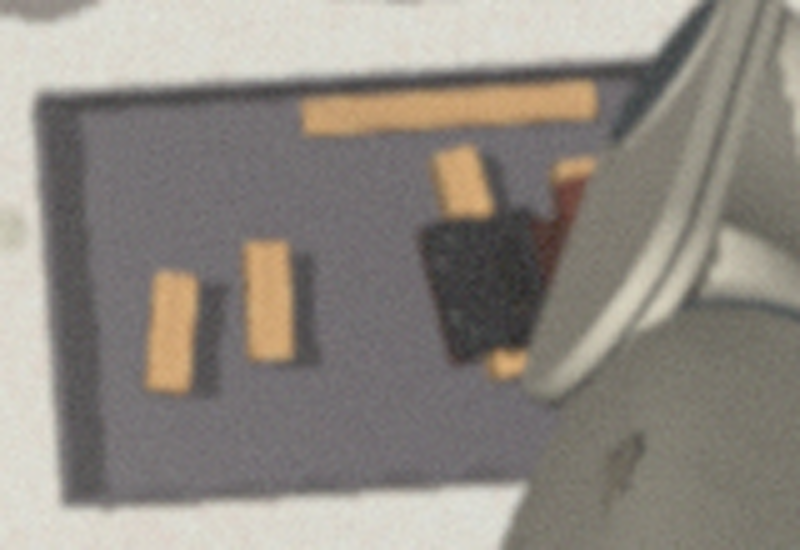

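View pics/s11.png

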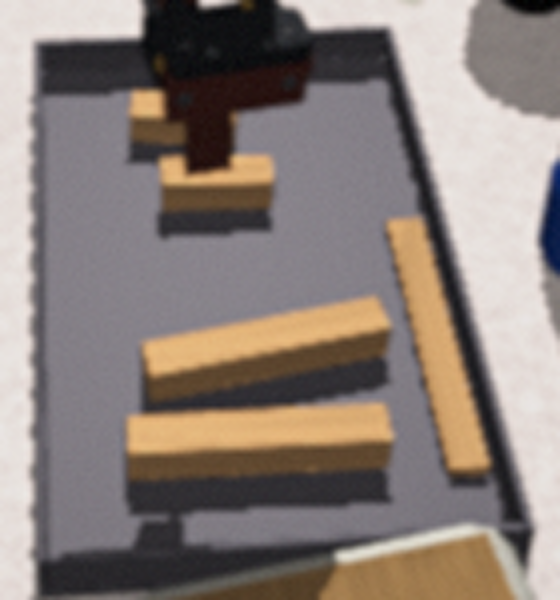

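```bash
python3 - <<'E'
from fit import *
S=lambda c:px2w('side',np.array(c)/4+[280,220],29)
for n,c in dict(B0=[(318,297),(331,323),(90,374),(82,346)],B=[(378,298),(391,322),(150,375),(142,345)],C=[(388,404),(393,436),(127,450),(127,418)]).items():
    w=S(c);ce=w.mean(0);d=(w[0]+w[1]-w[2]-w[3])/2;print(n,ce.round(1),np.linalg.norm(d).round(1),np.arctan2(d[1],d[0]).round(3))
w=px2w('top',np.array([(433,152),(474,146)])/5+[335,135],29);e=w.mean(0)
for y in(.2,.21,.22,.23): print(y,e-70*np.array([np.cos(y),np.sin(y),0]))
print(px2w('top',np.array([(495,378),(525,376)])/5+[335,135],29))
E
```

```text
B0 [ 500.7 -329.4   29. ] 139.1 0.232
B [ 534.4 -330.2   29. ] 140.3 0.23
C [ 525.6 -391.4   29. ] 140.5 0.038
0.2 [ 529.38357395 -325.66159885   29.        ]
0.21 [ 529.52607037 -326.34693869   29.        ]
0.22 [ 529.67541295 -327.03081931   29.        ]
0.23 [ 529.83158675 -327.71317234   29.        ]
[[ 458.71370201 -327.9809939    29.        ]
 [ 459.62029083 -345.83745347   29.        ]]
```

```bash
python3 -m creep '[{"tx":41.5,"ty":-19,"tz":-50,"rx":0,"ry":0,"rz":0.01,"fingers":120},{"tx":41.5,"ty":-19,"tz":-110,"rx":0,"ry":0,"rz":0.01,"fingers":120},{"tx":41.5,"ty":-19,"tz":-130,"rx":0,"ry":0,"rz":0.01,"fingers":120},{"tx":41.5,"ty":-19,"tz":-150,"rx":0,"ry":0,"rz":0.01,"fingers":120},{"tx":41.5,"ty":-19,"tz":-163,"rx":0,"ry":0,"rz":0.01,"fingers":120},{"tx":41.5,"ty":-19,"tz":-163,"rx":0,"ry":0,"rz":0.01,"fingers":255},{"tx":41.5,"ty":-19,"tz":-163,"rx":0,"ry":0,"rz":0.01,"fingers":255},{"tx":41.5,"ty":-19,"tz":-163,"rx":0,"ry":0,"rz":0.01,"fingers":255},{"tx":41.5,"ty":-19,"tz":-163,"rx":0,"ry":0,"rz":0.01,"fingers":255},{"tx":41.5,"ty":-19,"tz":-163,"rx":0,"ry":0,"rz":0.01,"fingers":255}]'
python3 -m creep '[{"tx":0,"ty":0,"tz":60,"rx":0,"ry":0,"rz":0,"fingers":255},{"tx":0,"ty":0,"tz":120,"rx":0,"ry":0,"rz":0,"fingers":255},{"tx":0,"ty":0,"tz":160,"rx":0,"ry":0,"rz":0,"fingers":255},{"tx":0,"ty":0,"tz":160,"rx":0,"ry":0,"rz":0,"fingers":255}]'
python3 - <<'E'
from fit import *
b=np.load('b.npy')
tgt(T(b,[(0,0,190)])[0],b[2])
snap('side','s12.png',(280,180,440,300),5)
E
```

```text
t: 16.38
ee_pos: [532.3, -325.5, 18.6]
orientation: [-0.228, 2.104, -2.107]
ft_force: [-1.2, 0.7, 6.8]
width: 23.8
t: 16.88
ee_pos: [533.4, -326.1, 181.3]
orientation: [-0.224, 2.099, -2.109]
ft_force: [0.5, -0.6, -1.3]
width: 23.9
shift [ 41.3 545.2   8.7] rz -0.355 approach [ 0.006 -0.004 -1.   ] tiltcorr [0.0038 0.0062 0.    ] t 16.875 w 23.9 q6 0.79
```

View pics/s12.png

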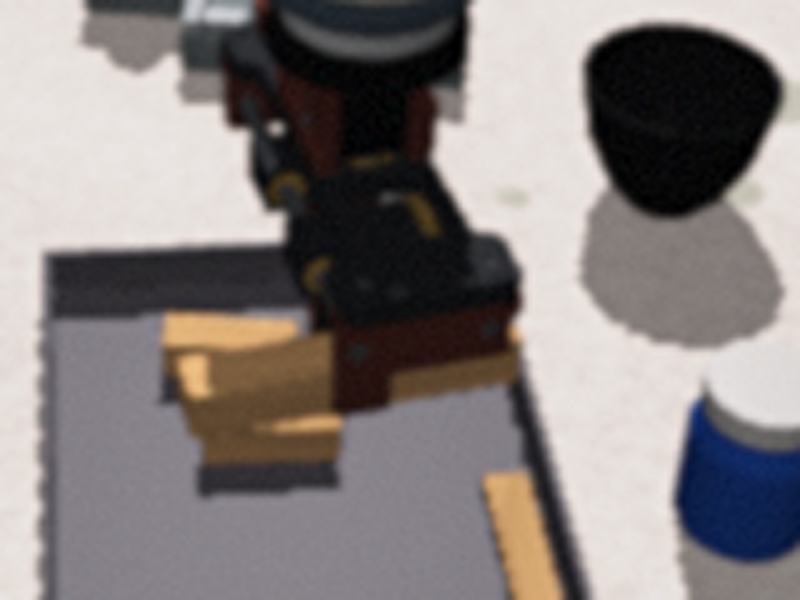

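```bash
python3 -m creep '[{"tx":41,"ty":545,"tz":10,"rx":0,"ry":0,"rz":-0.355,"fingers":255},{"tx":41,"ty":545,"tz":10,"rx":0,"ry":0,"rz":-0.355,"fingers":255},{"tx":41,"ty":545,"tz":10,"rx":0,"ry":0,"rz":-0.355,"fingers":255},{"tx":41,"ty":545,"tz":10,"rx":0,"ry":0,"rz":-0.355,"fingers":255},{"tx":41,"ty":545,"tz":10,"rx":0,"ry":0,"rz":-0.355,"fingers":255},{"tx":41,"ty":545,"tz":10,"rx":0,"ry":0,"rz":-0.355,"fingers":255},{"tx":41,"ty":545,"tz":10,"rx":0,"ry":0,"rz":-0.355,"fingers":255},{"tx":41,"ty":545,"tz":10,"rx":0,"ry":0,"rz":-0.355,"fingers":255},{"tx":41,"ty":545,"tz":10,"rx":0,"ry":0,"rz":-0.355,"fingers":255},{"tx":41,"ty":545,"tz":10,"rx":0,"ry":0,"rz":-0.355,"fingers":255}]'
python3 -m creep '[{"tx":0,"ty":0,"tz":-60,"rx":0,"ry":0,"rz":0,"fingers":255},{"tx":0,"ty":0,"tz":-100,"rx":0,"ry":0,"rz":0,"fingers":255},{"tx":0,"ty":0,"tz":-112,"rx":0,"ry":0,"rz":0,"fingers":255},{"tx":0,"ty":0,"tz":-112,"rx":0,"ry":0,"rz":0,"fingers":255},{"tx":0,"ty":0,"tz":-112,"rx":0,"ry":0,"rz":0,"fingers":255}]'
python3 - <<'E'
from fit import *
b=np.load('b.npy')
tgt(T(b,[(0,0,43)])[0],b[2])
snap('side','s13.png',(280,90,440,210),5)
z=ctrl.get_obs()['ee_pos'][2]-13.6
print((w2px('side',T(b,[(-70,-12,z),(70,-12,z)]))-[280,90])*5)
E
```

```text
t: 18.18
ee_pos: [571.4, 222.8, 185.2]
orientation: [-0.141, -2.151, 2.152]
ft_force: [0.5, -0.8, -0.8]
width: 23.8
t: 18.8
ee_pos: [573.6, 220.0, 76.8]
orientation: [-0.151, -2.152, 2.15]
ft_force: [-0.0, -1.0, -0.3]
width: 23.7
shift [  1.1  -1.  -33.8] rz 0.001 approach [ 0.002  0.001 -1.   ] tiltcorr [-0.0008  0.0022  0.    ] t 18.8 w 23.7 q6 2.06
[[226.00313602 372.67078383]
 [439.18523384 386.23007372]]
```

View pics/s13.png

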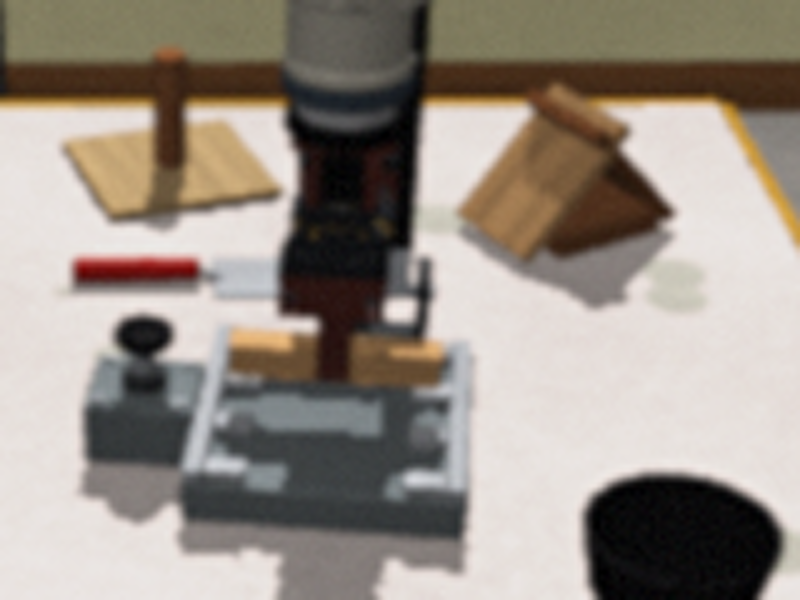

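```bash
python3 -m creep '[{"tx":0.5,"ty":-1,"tz":-20,"rx":0,"ry":0,"rz":0,"fingers":255},{"tx":0.5,"ty":-1,"tz":-30,"rx":0,"ry":0,"rz":0,"fingers":255},{"tx":0.5,"ty":-1,"tz":-33.5,"rx":0,"ry":0,"rz":0,"fingers":255},{"tx":0.5,"ty":-1,"tz":-33.5,"rx":0,"ry":0,"rz":0,"fingers":255}]'
python3 -m creep '[{"tx":0,"ty":0,"tz":0,"rx":0,"ry":0,"rz":0,"fingers":150},{"tx":0,"ty":0,"tz":0,"rx":0,"ry":0,"rz":0,"fingers":150},{"tx":0,"ty":0,"tz":0,"rx":0,"ry":0,"rz":0,"fingers":150},{"tx":0,"ty":0,"tz":50,"rx":0,"ry":0,"rz":0,"fingers":150},{"tx":0,"ty":0,"tz":110,"rx":0,"ry":0,"rz":0,"fingers":120},{"tx":-30,"ty":-60,"tz":150,"rx":0,"ry":0,"rz":0.1,"fingers":90},{"tx":-50,"ty":-400,"tz":150,"rx":0,"ry":0,"rz":0.165,"fingers":90},{"tx":-50,"ty":-400,"tz":150,"rx":0,"ry":0,"rz":0.165,"fingers":90},{"tx":-50,"ty":-400,"tz":150,"rx":0,"ry":0,"rz":0.165,"fingers":90},{"tx":-50,"ty":-400,"tz":150,"rx":0,"ry":0,"rz":0.165,"fingers":90}]'
python3 - <<'E'
from fit import *
snap('side','s14.png');snap('top','t14.png',(160,100,320,220),5)
p=np.load('top.npz')['p'];cv2.imwrite('pics/t15.png',cv2.resize(np.clip(p[135:245,335:495]*1.6,0,255).astype('uint8'),None,fx=5,fy=5,interpolation=cv2.INTER_CUBIC))
tgt([523,-390,60],.032)
E
```

```text
t: 19.35
ee_pos: [572.6, 218.8, 43.0]
orientation: [-0.146, -2.149, 2.151]
ft_force: [-6.5, -2.6, 17.5]
width: 23.8
t: 20.6
ee_pos: [530.3, -80.1, 189.5]
orientation: [-0.031, 2.207, -2.207]
ft_force: [2.0, 0.4, -0.1]
width: 56.9
shift [  -7.2 -306.8 -129.5] rz 0.01 approach [ 0.    -0.001 -1.   ] tiltcorr [0.0011 0.0003 0.    ] t 20.7 w 56.7 q6 1.37
```

View pics/s14.png

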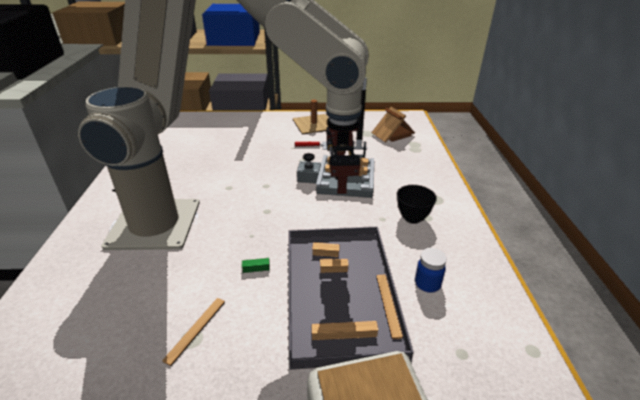

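View pics/t14.png

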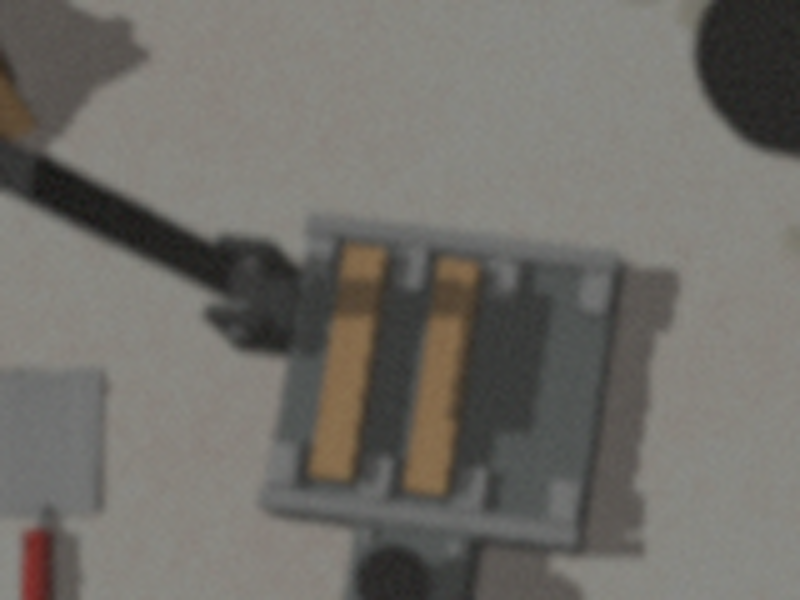

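View pics/t15.png

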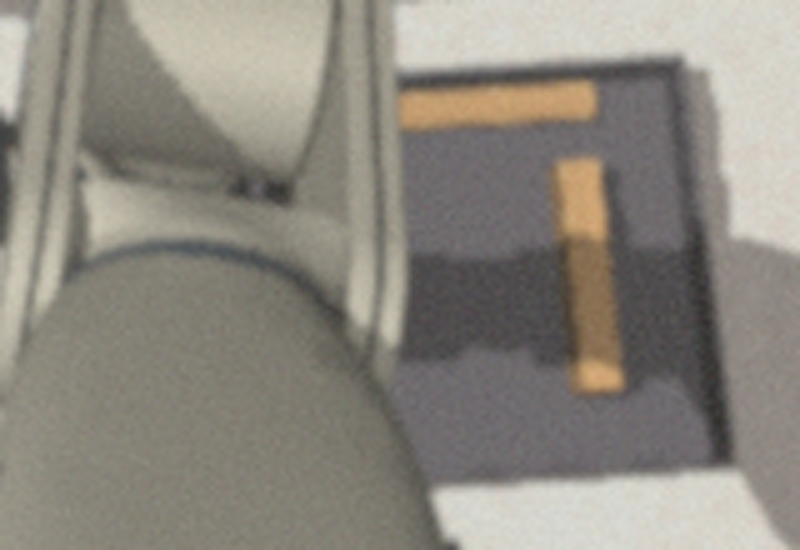

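```bash
python3 -m creep '[{"tx":-8,"ty":-307,"tz":-20,"rx":0,"ry":0,"rz":0.008,"fingers":110},{"tx":-8,"ty":-307,"tz":-20,"rx":0,"ry":0,"rz":0.008,"fingers":110},{"tx":-8,"ty":-307,"tz":-20,"rx":0,"ry":0,"rz":0.008,"fingers":110},{"tx":-8,"ty":-307,"tz":-20,"rx":0,"ry":0,"rz":0.008,"fingers":110},{"tx":-8,"ty":-307,"tz":-20,"rx":0,"ry":0,"rz":0.008,"fingers":110},{"tx":-8,"ty":-307,"tz":-70,"rx":0,"ry":0,"rz":0.008,"fingers":110},{"tx":-8,"ty":-307,"tz":-110,"rx":0,"ry":0,"rz":0.008,"fingers":110},{"tx":-8,"ty":-307,"tz":-110,"rx":0,"ry":0,"rz":0.008,"fingers":110}]'
python3 - <<'E'
from fit import *
tgt([522,-390,17],.028)
snap('side','s16.png',(280,220,440,340),5)
E
```

```text
t: 21.7
ee_pos: [520.8, -383.1, 76.0]
orientation: [-0.046, 2.211, -2.201]
ft_force: [0.2, -0.8, -0.3]
width: 50.0
shift [  1.2  -6.9 -59. ] rz -0.008 approach [-0.006  0.005 -1.   ] tiltcorr [-0.0045 -0.0057 -0.    ] t 21.7 w 50.0 q6 0.88
```

View pics/s16.png

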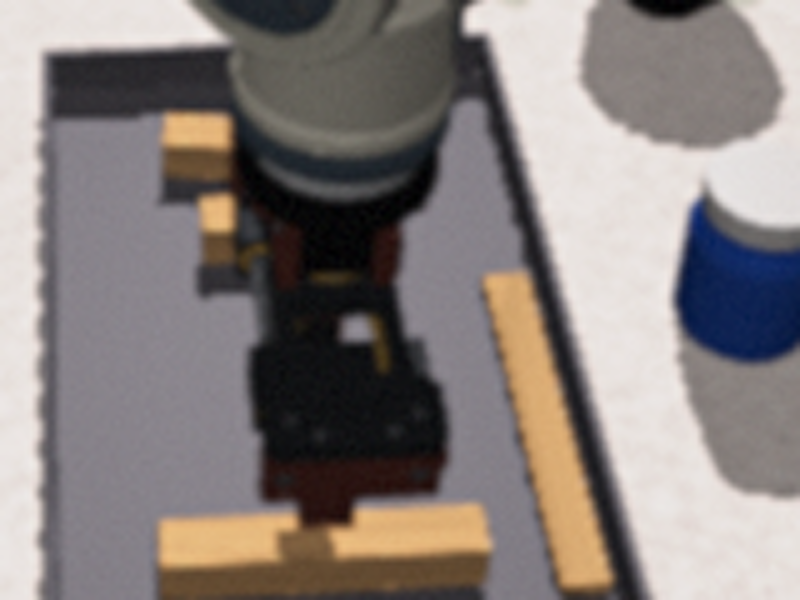

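```bash
python3 -m creep '[{"tx":0,"ty":0,"tz":0,"rx":0,"ry":0,"rz":0,"fingers":110}]'
python3 - <<'E'
from fit import *
tgt([522,-390,17],.028)
e=ctrl.get_obs()['ee_pos'];print((w2px('side',e+[0,-32,-8])-[280,220])*5)
snap('side','s17.png',(280,220,440,340),5)
E
```

```text
t: 21.88
ee_pos: [524.0, -385.5, 81.3]
orientation: [-0.038, 2.2, -2.204]
ft_force: [0.7, -0.1, -1.2]
width: 50.0
shift [ -2.   -4.5 -64.3] rz -0.008 approach [ 0.002 -0.002 -1.   ] tiltcorr [0.0016 0.0022 0.    ] t 21.875 w 50.0 q6 0.88
[[329.56368337 519.02981781]]
```

View pics/s17.png

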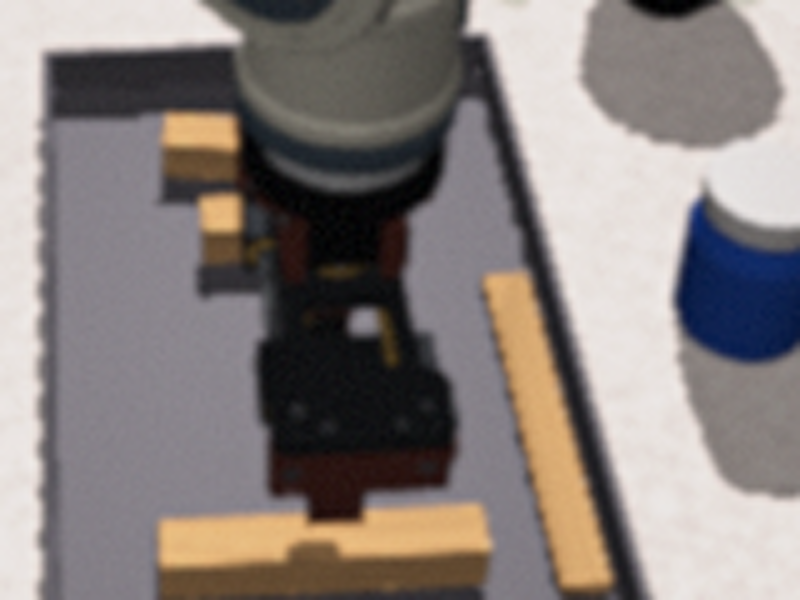

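```bash
python3 -m creep '[{"tx":-2,"ty":-4,"tz":-30,"rx":0,"ry":0,"rz":-0.008,"fingers":110},{"tx":-2,"ty":-4,"tz":-50,"rx":0,"ry":0,"rz":-0.008,"fingers":110},{"tx":-2,"ty":-4,"tz":-64,"rx":0,"ry":0,"rz":-0.008,"fingers":110},{"tx":-2,"ty":-4,"tz":-64,"rx":0,"ry":0,"rz":-0.008,"fingers":110},{"tx":-2,"ty":-4,"tz":-64,"rx":0,"ry":0,"rz":-0.008,"fingers":255},{"tx":-2,"ty":-4,"tz":-64,"rx":0,"ry":0,"rz":-0.008,"fingers":255},{"tx":-2,"ty":-4,"tz":-64,"rx":0,"ry":0,"rz":-0.008,"fingers":255},{"tx":-2,"ty":-4,"tz":-64,"rx":0,"ry":0,"rz":-0.008,"fingers":255},{"tx":-2,"ty":-4,"tz":-64,"rx":0,"ry":0,"rz":-0.008,"fingers":255}]'
python3 -m creep '[{"tx":0,"ty":0,"tz":60,"rx":0,"ry":0,"rz":0,"fingers":255},{"tx":0,"ty":0,"tz":120,"rx":0,"ry":0,"rz":0,"fingers":255},{"tx":0,"ty":0,"tz":160,"rx":0,"ry":0,"rz":0,"fingers":255},{"tx":0,"ty":0,"tz":160,"rx":0,"ry":0,"rz":0,"fingers":255},{"tx":0,"ty":0,"tz":160,"rx":0,"ry":0,"rz":0,"fingers":255}]'
python3 - <<'E'
from fit import *
b=np.load('b.npy')
tgt(T(b,[(0,-56,190)])[0],b[2])
snap('side','s18.png',(280,180,440,300),5)
E
```

```text
t: 23.05
ee_pos: [520.9, -389.4, 16.0]
orientation: [-0.03, 2.207, -2.208]
ft_force: [-0.6, -0.0, 6.0]
width: 23.9
t: 23.68
ee_pos: [519.9, -388.7, 174.4]
orientation: [-0.032, 2.209, -2.207]
ft_force: [-0.6, -0.7, -0.8]
width: 23.7
shift [ 47.2 552.3  15.6] rz -0.165 approach [-0.001  0.001 -1.   ] tiltcorr [-0.0011 -0.0014 -0.    ] t 23.675 w 23.7 q6 0.88
```

View pics/s18.png

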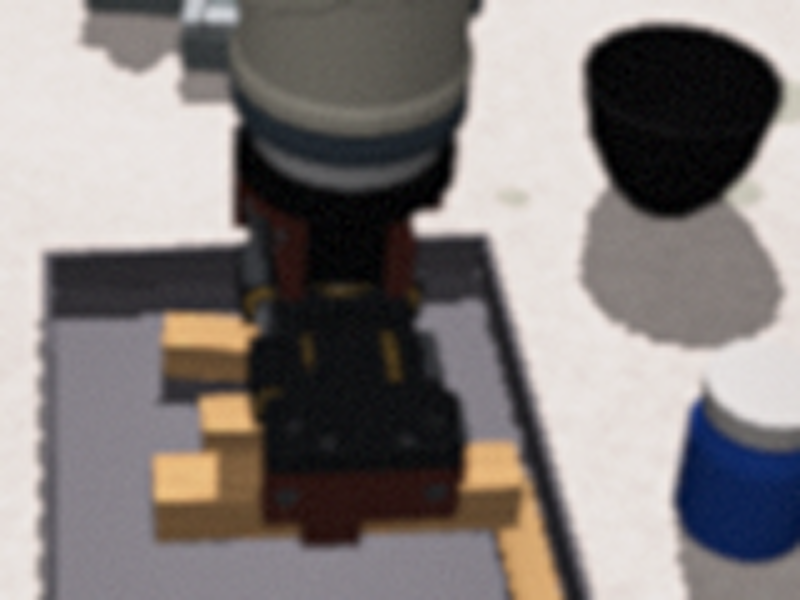

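```bash
python3 -m creep '[{"tx":44.5,"ty":552.5,"tz":15,"rx":0,"ry":0,"rz":-0.165,"fingers":255},{"tx":44.5,"ty":552.5,"tz":15,"rx":0,"ry":0,"rz":-0.165,"fingers":255},{"tx":44.5,"ty":552.5,"tz":15,"rx":0,"ry":0,"rz":-0.165,"fingers":255},{"tx":44.5,"ty":552.5,"tz":15,"rx":0,"ry":0,"rz":-0.165,"fingers":255},{"tx":44.5,"ty":552.5,"tz":15,"rx":0,"ry":0,"rz":-0.165,"fingers":255},{"tx":44.5,"ty":552.5,"tz":15,"rx":0,"ry":0,"rz":-0.165,"fingers":255},{"tx":44.5,"ty":552.5,"tz":15,"rx":0,"ry":0,"rz":-0.165,"fingers":255},{"tx":44.5,"ty":552.5,"tz":15,"rx":0,"ry":0,"rz":-0.165,"fingers":255},{"tx":44.5,"ty":552.5,"tz":15,"rx":0,"ry":0,"rz":-0.165,"fingers":255},{"tx":44.5,"ty":552.5,"tz":15,"rx":0,"ry":0,"rz":-0.165,"fingers":255}]'
python3 -m creep '[{"tx":0,"ty":0,"tz":-60,"rx":0,"ry":0,"rz":0,"fingers":255},{"tx":0,"ty":0,"tz":-100,"rx":0,"ry":0,"rz":0,"fingers":255},{"tx":0,"ty":0,"tz":-112,"rx":0,"ry":0,"rz":0,"fingers":255},{"tx":0,"ty":0,"tz":-112,"rx":0,"ry":0,"rz":0,"fingers":255},{"tx":0,"ty":0,"tz":-112,"rx":0,"ry":0,"rz":0,"fingers":255}]'
python3 - <<'E'
from fit import *
b=np.load('b.npy')
tgt(T(b,[(-3,-56,41)])[0],b[2])
snap('side','s19.png',(280,90,440,210),5)
z=ctrl.get_obs()['ee_pos'][2]-11
print((w2px('side',T(b,[(-70,-68,z),(70,-68,z)]))-[280,90])*5)
E
```

```text
t: 24.98
ee_pos: [564.2, 166.4, 188.6]
orientation: [-0.14, -2.151, 2.152]
ft_force: [0.3, 0.0, -0.8]
width: 23.7
t: 25.6
ee_pos: [566.3, 163.1, 79.9]
orientation: [-0.151, -2.152, 2.15]
ft_force: [-0.5, 0.4, -0.6]
width: 23.9
shift [ -2.1   0.8 -38.9] rz 0.001 approach [ 0.002  0.001 -1.   ] tiltcorr [-0.0005  0.0022  0.    ] t 25.6 w 23.9 q6 1.97
[[216.99710596 410.35326268]
 [438.23975518 424.75619132]]
```

View pics/s19.png

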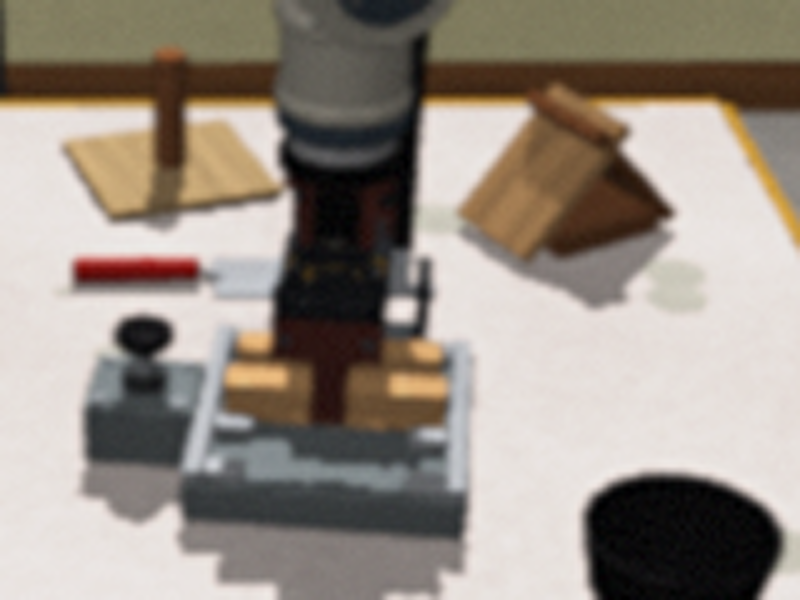

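```bash
python3 -m creep '[{"tx":-2,"ty":0.5,"tz":-20,"rx":0,"ry":0,"rz":0,"fingers":255},{"tx":-2,"ty":0.5,"tz":-34,"rx":0,"ry":0,"rz":0,"fingers":255},{"tx":-2,"ty":0.5,"tz":-38.5,"rx":0,"ry":0,"rz":0,"fingers":255},{"tx":-2,"ty":0.5,"tz":-38.5,"rx":0,"ry":0,"rz":0,"fingers":255}]'
python3 -m creep '[{"tx":0,"ty":0,"tz":0,"rx":0,"ry":0,"rz":0,"fingers":150},{"tx":0,"ty":0,"tz":0,"rx":0,"ry":0,"rz":0,"fingers":150},{"tx":0,"ty":0,"tz":0,"rx":0,"ry":0,"rz":0,"fingers":150},{"tx":0,"ty":0,"tz":50,"rx":0,"ry":0,"rz":0,"fingers":150},{"tx":0,"ty":0,"tz":110,"rx":0,"ry":0,"rz":0,"fingers":120},{"tx":0,"ty":0,"tz":170,"rx":0,"ry":0,"rz":0,"fingers":90},{"tx":0,"ty":0,"tz":230,"rx":0,"ry":0,"rz":0,"fingers":90},{"tx":0,"ty":0,"tz":300,"rx":0,"ry":0,"rz":0,"fingers":90},{"tx":0,"ty":0,"tz":310,"rx":0,"ry":0,"rz":0,"fingers":90}]'
python3 - <<'E'
from fit import *
snap('side','s20.png',(280,20,440,220),4);snap('top','t20.png',(120,60,320,220),4)
tgt([589.3,409.8,340],-.137)
E
```

```text
t: 26.15
ee_pos: [563.5, 163.8, 40.8]
orientation: [-0.148, -2.151, 2.15]
ft_force: [-1.5, -0.3, 3.4]
width: 23.8
t: 27.28
ee_pos: [564.7, 164.2, 354.8]
orientation: [-0.156, -2.156, 2.151]
ft_force: [-0.2, 0.2, -0.4]
width: 56.6
shift [ 25.4 245.8 -11.9] rz 0.0 approach [ 0.004  0.001 -1.   ] tiltcorr [-0.001   0.0037  0.    ] t 27.375 w 57.2 q6 1.97
```

View pics/s20.png

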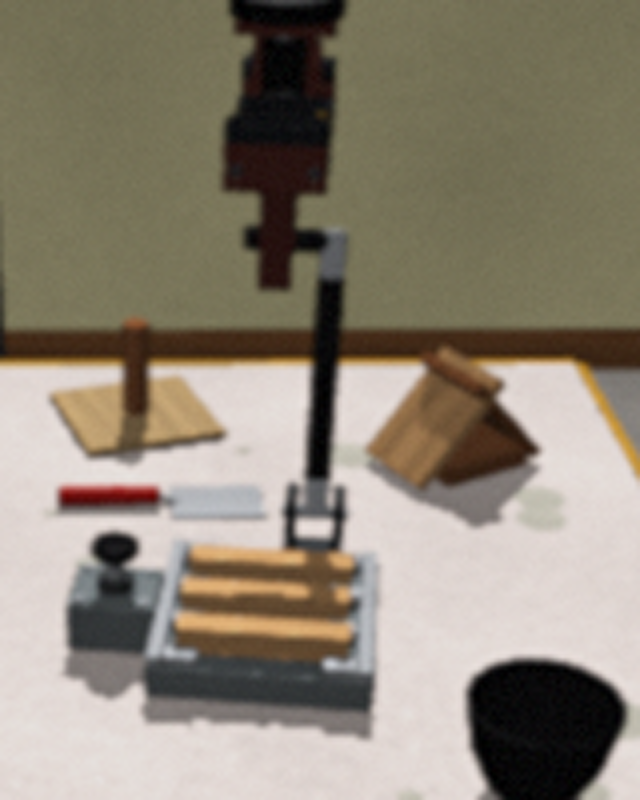

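View pics/t20.png

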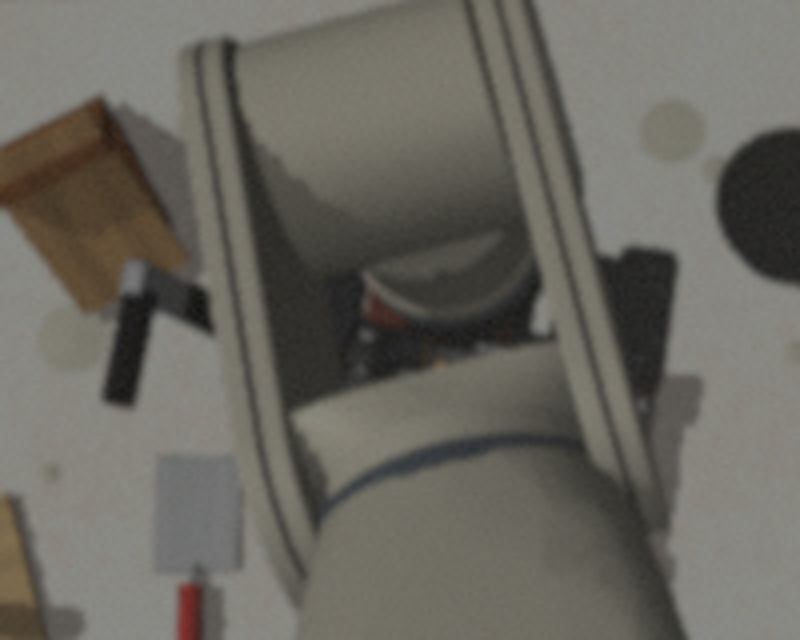

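```bash
python3 -m creep '[{"tx":25,"ty":246,"tz":-10,"rx":0,"ry":0,"rz":0,"fingers":90},{"tx":25,"ty":246,"tz":-10,"rx":0,"ry":0,"rz":0,"fingers":90},{"tx":25,"ty":246,"tz":-10,"rx":0,"ry":0,"rz":0,"fingers":90},{"tx":25,"ty":246,"tz":-10,"rx":0,"ry":0,"rz":0,"fingers":90},{"tx":25,"ty":246,"tz":-10,"rx":0,"ry":0,"rz":0,"fingers":90},{"tx":25,"ty":246,"tz":-10,"rx":0,"ry":0,"rz":0,"fingers":90},{"tx":25,"ty":246,"tz":-50,"rx":0,"ry":0,"rz":0,"fingers":90},{"tx":25,"ty":246,"tz":-79,"rx":0,"ry":0,"rz":0,"fingers":90},{"tx":25,"ty":246,"tz":-79,"rx":0,"ry":0,"rz":0,"fingers":90}]'
python3 -m creep '[{"tx":0,"ty":0,"tz":0,"rx":0,"ry":0,"rz":0,"fingers":255},{"tx":0,"ty":0,"tz":0,"rx":0,"ry":0,"rz":0,"fingers":255},{"tx":0,"ty":0,"tz":0,"rx":0,"ry":0,"rz":0,"fingers":255},{"tx":0,"ty":0,"tz":0,"rx":0,"ry":0,"rz":0,"fingers":255},{"tx":0,"ty":0,"tz":0,"rx":0,"ry":0,"rz":0,"fingers":255}]'
```

```text
t: 28.5
ee_pos: [586.9, 407.1, 267.8]
orientation: [-0.144, -2.143, 2.151]
ft_force: [0.3, 1.1, 0.8]
width: 56.6
t: 29.12
ee_pos: [588.3, 410.0, 271.6]
orientation: [-0.148, -2.151, 2.15]
ft_force: [0.0, -0.5, 3.7]
width: 18.9
```

```bash
python3 - <<'E'
import numpy as np
d=lambda a:np.array([-230*np.cos(a),230*np.sin(a)])
for a1,s in((1.894,np.arange(1.794,.85,-.105)),(.849,np.arange(.765,-.01,-.085))):
    for a in s:
        v=d(a)-d(a1);print(round(a,3),(v[0]*.1364).round(1),(v[0]*.9907).round(1),v[1].round(1))
E
```

```text
1.794 -3.0 -21.9 6.2
1.689 -6.3 -45.5 10.3
1.584 -9.5 -69.4 11.9
1.479 -12.8 -93.3 10.9
1.374 -16.1 -116.9 7.5
1.269 -19.3 -140.1 1.5
1.164 -22.4 -162.5 -6.9
1.059 -25.3 -184.0 -17.6
0.954 -28.1 -204.2 -30.5
0.765 -1.9 -13.8 -13.4
0.68 -3.7 -26.6 -28.0
0.595 -5.3 -38.1 -43.7
0.51 -6.7 -48.3 -60.4
0.425 -7.9 -57.0 -77.8
0.34 -8.8 -64.3 -95.9
0.255 -9.6 -69.9 -114.6
0.17 -10.2 -74.0 -133.7
0.085 -10.5 -76.5 -153.1
0.0 -10.6 -77.3 -172.6
```

```bash
python3 -m creep '[{"tx":-3,"ty":-22,"tz":6,"rx":0,"ry":0,"rz":0,"fingers":255},{"tx":-6.3,"ty":-45.5,"tz":10,"rx":0,"ry":0,"rz":0,"fingers":255},{"tx":-9.5,"ty":-69.5,"tz":12,"rx":0,"ry":0,"rz":0,"fingers":255},{"tx":-13,"ty":-93.5,"tz":11,"rx":0,"ry":0,"rz":0,"fingers":255},{"tx":-16,"ty":-117,"tz":7.5,"rx":0,"ry":0,"rz":0,"fingers":255},{"tx":-19.3,"ty":-140,"tz":1.5,"rx":0,"ry":0,"rz":0,"fingers":255},{"tx":-22.5,"ty":-162.5,"tz":-7,"rx":0,"ry":0,"rz":0,"fingers":255},{"tx":-25.5,"ty":-184,"tz":-17.5,"rx":0,"ry":0,"rz":0,"fingers":255},{"tx":-28,"ty":-204,"tz":-30.5,"rx":0,"ry":0,"rz":0,"fingers":255},{"tx":-30.7,"ty":-223,"tz":-45.5,"rx":0,"ry":0,"rz":0,"fingers":255}]'
python3 -m creep '[{"tx":-2,"ty":-14,"tz":-13.5,"rx":0,"ry":0,"rz":0,"fingers":255},{"tx":-3.7,"ty":-26.5,"tz":-28,"rx":0,"ry":0,"rz":0,"fingers":255},{"tx":-5.3,"ty":-38,"tz":-43.5,"rx":0,"ry":0,"rz":0,"fingers":255},{"tx":-6.7,"ty":-48.3,"tz":-60.5,"rx":0,"ry":0,"rz":0,"fingers":255},{"tx":-8,"ty":-57,"tz":-78,"rx":0,"ry":0,"rz":0,"fingers":255},{"tx":-8.8,"ty":-64.3,"tz":-96,"rx":0,"ry":0,"rz":0,"fingers":255},{"tx":-9.6,"ty":-70,"tz":-114.5,"rx":0,"ry":0,"rz":0,"fingers":255},{"tx":-10.2,"ty":-74,"tz":-133.5,"rx":0,"ry":0,"rz":0,"fingers":255},{"tx":-10.5,"ty":-76.5,"tz":-153,"rx":0,"ry":0,"rz":0,"fingers":255},{"tx":-10.6,"ty":-77.3,"tz":-169,"rx":0,"ry":0,"rz":0,"fingers":255}]'
python3 - <<'E'
from fit import *
print(ctrl.get_obs()['ft_force'])
snap('side','s21.png',(280,90,440,210),5)
E
```

```text
t: 30.38
ee_pos: [556.1, 185.2, 224.1]
orientation: [-0.146, -2.149, 2.149]
ft_force: [-2.1, 7.4, -2.6]
width: 19.6
t: 31.62
ee_pos: [546.1, 110.0, 55.8]
orientation: [-0.148, -2.151, 2.148]
ft_force: [-5.5, 11.7, 38.6]
width: 19.5
[-5.46916503 11.72024729 38.55910271]
```

View pics/s21.png

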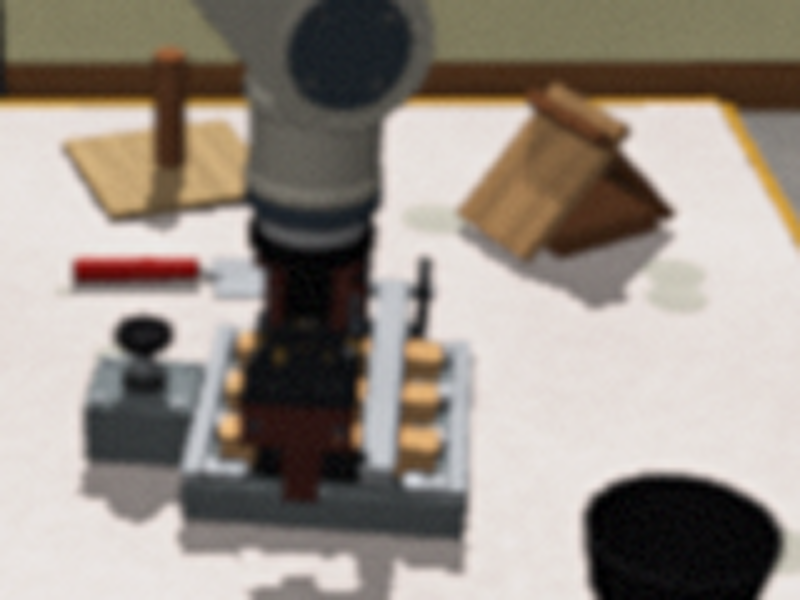

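```bash
python3 -m creep '[{"tx":0,"ty":0,"tz":2,"rx":0,"ry":0,"rz":0,"fingers":130},{"tx":0,"ty":0,"tz":2,"rx":0,"ry":0,"rz":0,"fingers":130},{"tx":0,"ty":0,"tz":2,"rx":0,"ry":0,"rz":0,"fingers":130},{"tx":0,"ty":0,"tz":30,"rx":0,"ry":0,"rz":0,"fingers":130},{"tx":0,"ty":0,"tz":80,"rx":0,"ry":0,"rz":0,"fingers":130},{"tx":-50,"ty":70,"tz":100,"rx":0,"ry":0,"rz":0,"fingers":255},{"tx":-100,"ty":126,"tz":100,"rx":0,"ry":0,"rz":0,"fingers":255},{"tx":-100,"ty":126,"tz":100,"rx":0,"ry":0,"rz":0,"fingers":255},{"tx":-100,"ty":126,"tz":100,"rx":0,"ry":0,"rz":0,"fingers":255},{"tx":-100,"ty":126,"tz":100,"rx":0,"ry":0,"rz":0,"fingers":255}]'
python3 - <<'E'
from fit import *
b=np.load('b.npy')
tgt(T(b,[(-128,0,105)])[0],b[2])
snap('side','s22.png',(280,90,440,210),5);snap('top','t22.png',(160,100,320,220),5)
E
```

```text
t: 32.92
ee_pos: [447.4, 235.0, 156.6]
orientation: [-0.148, -2.151, 2.151]
ft_force: [0.4, -0.2, 0.5]
width: 0.7
shift [  0.6   1.5 -51.6] rz 0.0 approach [ 0.001 -0.    -1.   ] tiltcorr [0.0002 0.0006 0.    ] t 32.925 w 0.7 q6 2.17
```

View pics/s22.png

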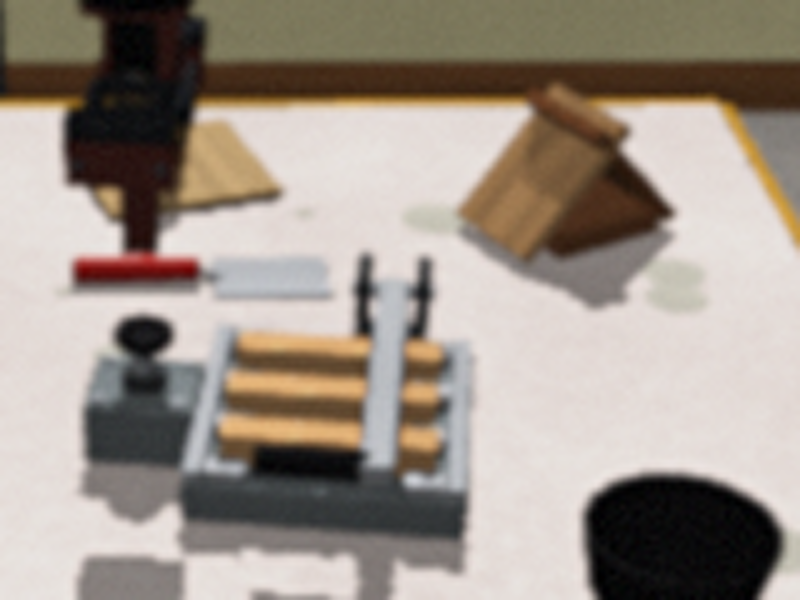

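View pics/t22.png

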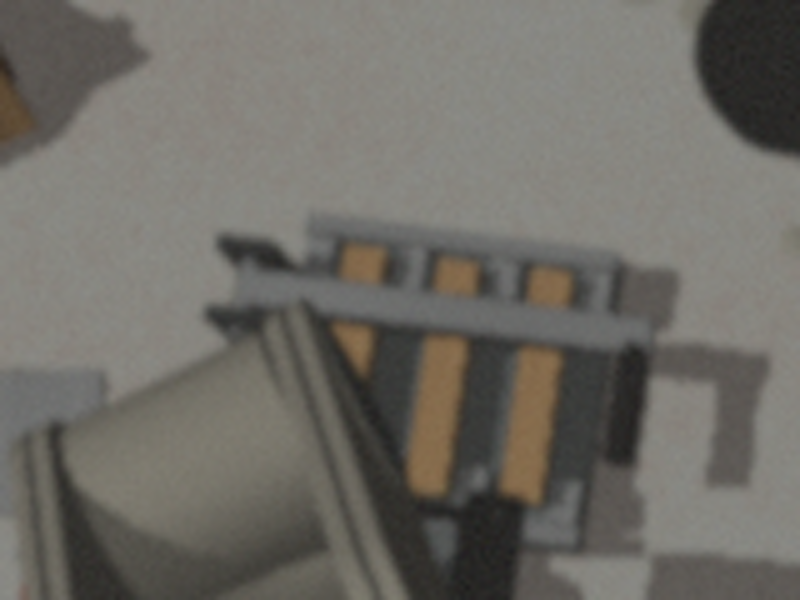

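```bash
python3 -m creep '[{"tx":0.5,"ty":1.5,"tz":-40,"rx":0,"ry":0,"rz":0,"fingers":255},{"tx":0.5,"ty":1.5,"tz":-52,"rx":0,"ry":0,"rz":0,"fingers":255},{"tx":0.5,"ty":1.5,"tz":-62,"rx":0,"ry":0,"rz":0,"fingers":255},{"tx":0.5,"ty":1.5,"tz":-68,"rx":0,"ry":0,"rz":0,"fingers":255},{"tx":0.5,"ty":1.5,"tz":-72,"rx":0,"ry":0,"rz":0,"fingers":255},{"tx":0.5,"ty":1.5,"tz":-72,"rx":0,"ry":0,"rz":0,"fingers":255}]'
```

```text
t: 33.78
ee_pos: [447.6, 236.7, 85.0]
orientation: [-0.148, -2.15, 2.151]
ft_force: [-1.2, -4.3, 7.1]
width: 0.2
```

```bash
python3 -m creep '[{"tx":0,"ty":0,"tz":-3,"rx":0,"ry":0,"rz":0,"fingers":255},{"tx":0,"ty":0,"tz":-5,"rx":0,"ry":0,"rz":0,"fingers":255},{"tx":0,"ty":0,"tz":-5,"rx":0,"ry":0,"rz":0,"fingers":255}]'
```

```text
t: 34.15
ee_pos: [447.7, 236.8, 80.7]
orientation: [-0.148, -2.151, 2.151]
ft_force: [-2.4, -4.6, 10.9]
width: 0.4
```

```bash
python3 - <<'E'
from fit import *
print(ctrl.get_obs()['ft_force'])
snap('side','s23.png',(280,90,440,210),5)
E
```

```text
[-2.38140788 -4.61204797 10.93578894]
```

View pics/s23.png

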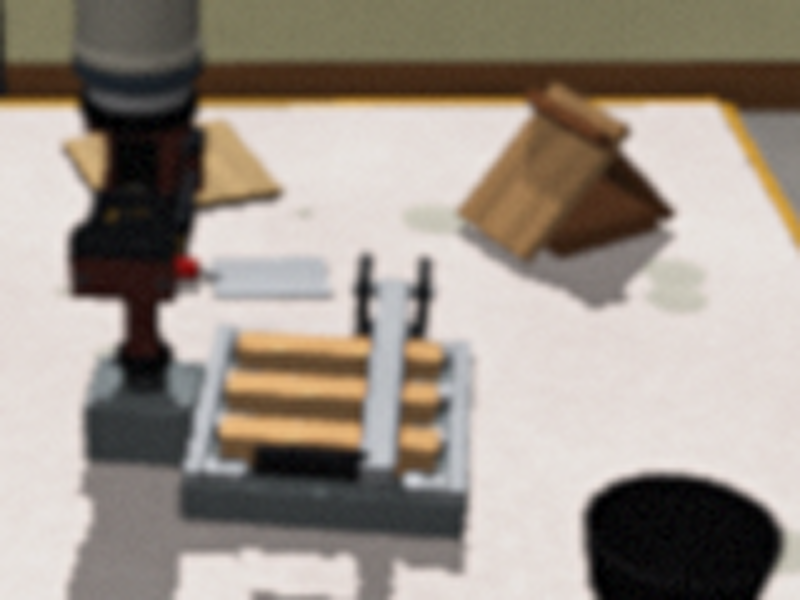

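Force passes 8.5 N and z is at the stop; I'll push 2 mm further to confirm the stop, then back off.

```bash
python3 -m creep '[{"tx":0,"ty":0,"tz":-2,"rx":0,"ry":0,"rz":0,"fingers":255},{"tx":0,"ty":0,"tz":-2,"rx":0,"ry":0,"rz":0,"fingers":255}]'
python3 -m creep '[{"tx":0,"ty":0,"tz":20,"rx":0,"ry":0,"rz":0,"fingers":255},{"tx":0,"ty":0,"tz":80,"rx":0,"ry":0,"rz":0,"fingers":255},{"tx":0,"ty":0,"tz":80,"rx":0,"ry":0,"rz":0,"fingers":255}]'
python3 - <<'E'
from fit import *
tgt([547,113,140],-.137)
snap('side','s24.png',(280,90,440,210),5)
E
```

```text
t: 34.45
ee_pos: [447.9, 236.8, 80.3]
orientation: [-0.149, -2.151, 2.151]
ft_force: [-6.2, -7.6, 31.7]
width: 0.9
t: 34.83
ee_pos: [450.4, 238.6, 161.9]
orientation: [-0.157, -2.16, 2.149]
ft_force: [0.3, -0.8, -0.6]
width: 0.4
shift [  96.6 -125.6  -21.9] rz 0.0 approach [ 0.009  0.004 -1.   ] tiltcorr [-0.0045  0.0086  0.    ] t 34.825 w 0.4 q6 2.17
```

View pics/s24.png

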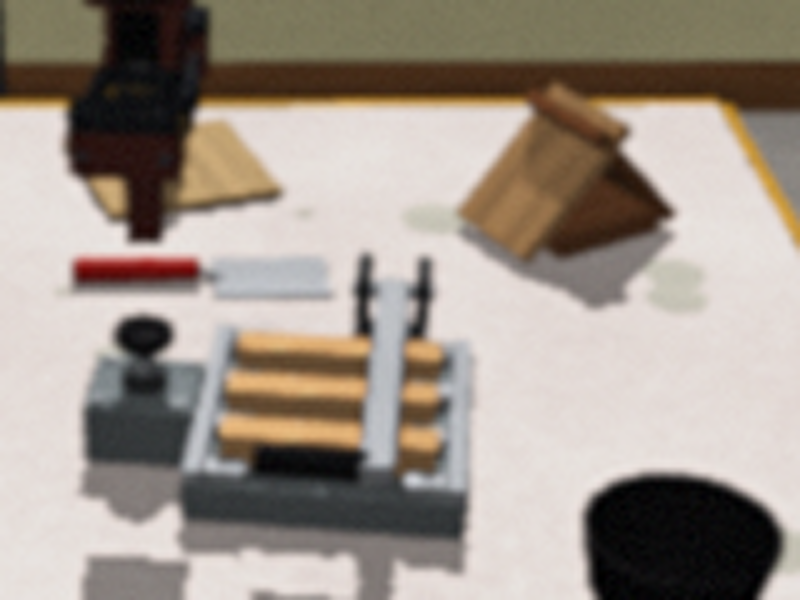

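```bash
python3 -m creep '[{"tx":97,"ty":-127,"tz":0,"rx":0,"ry":0,"rz":0,"fingers":130},{"tx":97,"ty":-127,"tz":0,"rx":0,"ry":0,"rz":0,"fingers":130},{"tx":97,"ty":-127,"tz":0,"rx":0,"ry":0,"rz":0,"fingers":130},{"tx":97,"ty":-127,"tz":0,"rx":0,"ry":0,"rz":0,"fingers":130},{"tx":97,"ty":-127,"tz":-50,"rx":0,"ry":0,"rz":0,"fingers":130},{"tx":97,"ty":-127,"tz":-50,"rx":0,"ry":0,"rz":0,"fingers":130}]'
python3 - <<'E'
from fit import *
tgt([547,111.5,58],-.137)
E
```

```text
t: 35.62
ee_pos: [540.4, 110.1, 103.9]
orientation: [-0.138, -2.145, 2.149]
ft_force: [0.0, -0.4, 0.2]
width: 43.3
shift [  6.6   1.4 -45.9] rz -0.0 approach [-0.009 -0.001 -1.   ] tiltcorr [ 0.0013 -0.0087  0.    ] t 35.625 w 43.3 q6 1.89
```

```bash
python3 -m creep '[{"tx":0,"ty":0,"tz":0,"rx":0,"ry":0,"rz":0,"fingers":130},{"tx":0,"ty":0,"tz":0,"rx":0,"ry":0,"rz":0,"fingers":130}]'
python3 - <<'E'
from fit import *
tgt([547,111.5,58],-.137)
E
```

```text
t: 35.88
ee_pos: [545.1, 110.6, 108.9]
orientation: [-0.149, -2.152, 2.151]
ft_force: [-0.1, -0.8, 0.4]
width: 42.9
shift [  1.9   0.9 -50.9] rz -0.0 approach [ 0.002  0.    -1.   ] tiltcorr [-0.0005  0.0022  0.    ] t 35.875 w 42.9 q6 1.89
```

```bash
python3 -m creep '[{"tx":2,"ty":1,"tz":-30,"rx":0,"ry":0,"rz":0,"fingers":130},{"tx":2,"ty":1,"tz":-51,"rx":0,"ry":0,"rz":0,"fingers":130},{"tx":2,"ty":1,"tz":-51,"rx":0,"ry":0,"rz":0,"fingers":130},{"tx":2,"ty":1,"tz":-51,"rx":0,"ry":0,"rz":0,"fingers":255},{"tx":2,"ty":1,"tz":-51,"rx":0,"ry":0,"rz":0,"fingers":255},{"tx":2,"ty":1,"tz":-51,"rx":0,"ry":0,"rz":0,"fingers":255},{"tx":2,"ty":1,"tz":-51,"rx":0,"ry":0,"rz":0,"fingers":255},{"tx":2,"ty":1,"tz":-51,"rx":0,"ry":0,"rz":0,"fingers":255}]'
python3 - <<'E'
import numpy as np
d=lambda a:np.array([-230*np.cos(a),230*np.sin(a)])
for a1,s in((0,np.arange(.09,.91,.09)),(.9,np.arange(.99,1.81,.09))):
    for a in s:
        v=d(a)-d(a1);print(round(a,3),(v[0]*.1364).round(1),(v[0]*.9907).round(1),v[1].round(1))
E
```

```text
t: 36.88
ee_pos: [546.8, 110.1, 57.1]
orientation: [-0.149, -2.15, 2.152]
ft_force: [0.1, -5.3, 0.3]
width: 19.1
0.09 0.1 0.9 20.7
0.18 0.5 3.7 41.2
0.27 1.1 8.3 61.3
0.36 2.0 14.6 81.0
0.45 3.1 22.7 100.0
0.54 4.5 32.4 118.3
0.63 6.0 43.7 135.5
0.72 7.8 56.6 151.7
0.81 9.7 70.8 166.6
0.9 11.9 86.2 180.2
0.99 2.3 16.6 12.1
1.08 4.7 34.2 22.7
1.17 7.3 52.7 31.6
1.26 9.9 72.0 38.8
1.35 12.6 91.7 44.3
1.44 15.4 111.9 47.9
1.53 18.2 132.3 49.6
1.62 21.0 152.8 49.6
1.71 23.9 173.3 47.6
1.8 26.6 193.4 43.8
```

```bash
python3 -m creep '[{"tx":0,"ty":0,"tz":20.5,"rx":0,"ry":0,"rz":0,"fingers":255},{"tx":0.5,"ty":3,"tz":41,"rx":0,"ry":0,"rz":0,"fingers":255},{"tx":1,"ty":7.5,"tz":61,"rx":0,"ry":0,"rz":0,"fingers":255},{"tx":2,"ty":14,"tz":81,"rx":0,"ry":0,"rz":0,"fingers":255},{"tx":3,"ty":22,"tz":100,"rx":0,"ry":0,"rz":0,"fingers":255},{"tx":4.5,"ty":32,"tz":118,"rx":0,"ry":0,"rz":0,"fingers":255},{"tx":6,"ty":43,"tz":135.5,"rx":0,"ry":0,"rz":0,"fingers":255},{"tx":7.5,"ty":56,"tz":151.5,"rx":0,"ry":0,"rz":0,"fingers":255},{"tx":9.5,"ty":70,"tz":166.5,"rx":0,"ry":0,"rz":0,"fingers":255},{"tx":12,"ty":85.5,"tz":180,"rx":0,"ry":0,"rz":0,"fingers":255}]'
python3 -m creep '[{"tx":2.3,"ty":16.5,"tz":12,"rx":0,"ry":0,"rz":0,"fingers":255},{"tx":4.7,"ty":34,"tz":22.5,"rx":0,"ry":0,"rz":0,"fingers":255},{"tx":7.3,"ty":52.5,"tz":31.5,"rx":0,"ry":0,"rz":0,"fingers":255},{"tx":10,"ty":72,"tz":39,"rx":0,"ry":0,"rz":0,"fingers":255},{"tx":12.6,"ty":91.5,"tz":44.5,"rx":0,"ry":0,"rz":0,"fingers":255},{"tx":15.5,"ty":112,"tz":48,"rx":0,"ry":0,"rz":0,"fingers":255},{"tx":18,"ty":132,"tz":49.5,"rx":0,"ry":0,"rz":0,"fingers":255},{"tx":21,"ty":153,"tz":49.5,"rx":0,"ry":0,"rz":0,"fingers":255},{"tx":24,"ty":173,"tz":47.5,"rx":0,"ry":0,"rz":0,"fingers":255},{"tx":26.5,"ty":193,"tz":44,"rx":0,"ry":0,"rz":0,"fingers":255}]'
```

```text
t: 38.12
ee_pos: [559.0, 191.8, 239.9]
orientation: [-0.15, -2.143, 2.16]
ft_force: [-2.6, -20.7, 18.5]
width: 19.5
t: 39.38
ee_pos: [586.4, 389.4, 281.7]
orientation: [-0.152, -2.152, 2.152]
ft_force: [5.9, -3.7, 2.2]
width: 19.5
```

Now release, lift, retreat and check.

```bash
python3 -m creep '[{"tx":0,"ty":0,"tz":0,"rx":0,"ry":0,"rz":0,"fingers":255},{"tx":0,"ty":0,"tz":0,"rx":0,"ry":0,"rz":0,"fingers":90},{"tx":0,"ty":0,"tz":0,"rx":0,"ry":0,"rz":0,"fingers":90},{"tx":0,"ty":0,"tz":0,"rx":0,"ry":0,"rz":0,"fingers":90},{"tx":0,"ty":0,"tz":50,"rx":0,"ry":0,"rz":0,"fingers":90},{"tx":0,"ty":0,"tz":80,"rx":0,"ry":0,"rz":0,"fingers":90},{"tx":-60,"ty":-40,"tz":80,"rx":0,"ry":0,"rz":0,"fingers":90},{"tx":-180,"ty":-200,"tz":80,"rx":0,"ry":0,"rz":0,"fingers":90},{"tx":-180,"ty":-500,"tz":80,"rx":0,"ry":0,"rz":0,"fingers":90},{"tx":-180,"ty":-500,"tz":80,"rx":0,"ry":0,"rz":0,"fingers":90}]'
python3 -m creep '[{"tx":0,"ty":-300,"tz":0,"rx":0,"ry":0,"rz":0,"fingers":90},{"tx":0,"ty":-300,"tz":0,"rx":0,"ry":0,"rz":0,"fingers":90},{"tx":0,"ty":-300,"tz":0,"rx":0,"ry":0,"rz":0,"fingers":90},{"tx":0,"ty":-300,"tz":0,"rx":0,"ry":0,"rz":0,"fingers":90},{"tx":0,"ty":-300,"tz":0,"rx":0,"ry":0,"rz":0,"fingers":90},{"tx":0,"ty":-300,"tz":0,"rx":0,"ry":0,"rz":0,"fingers":90}]'
python3 - <<'E'
from fit import *
snap('side','s25.png');snap('top','t25.png',(100,80,490,240),2)
E
```

```text
t: 40.62
ee_pos: [467.0, 181.7, 360.7]
orientation: [-0.147, -2.151, 2.151]
ft_force: [0.4, -0.3, -0.0]
width: 57.0
t: 41.38
ee_pos: [467.7, -119.5, 360.5]
orientation: [-0.153, -2.147, 2.148]
ft_force: [0.1, 0.2, 0.4]
width: 56.4
```

View pics/s25.png

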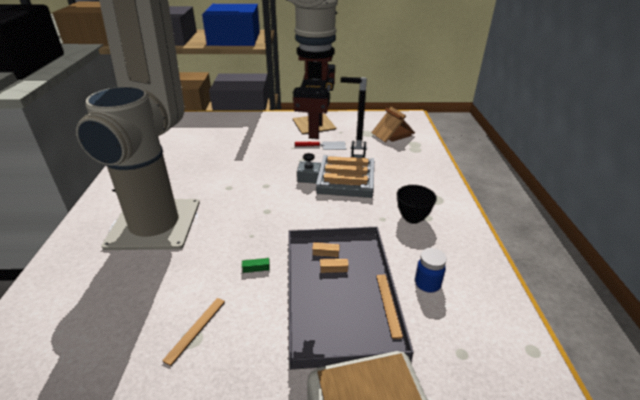

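View pics/t25.png

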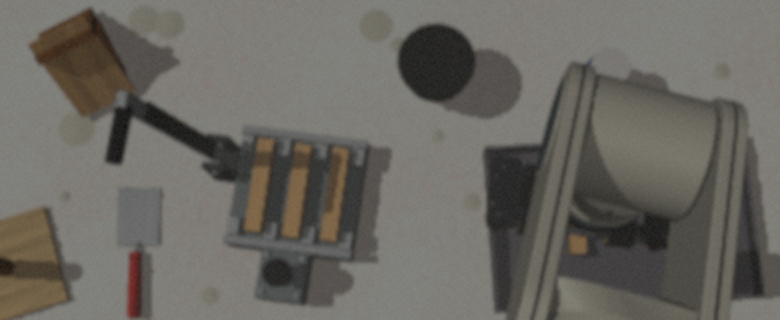

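```bash
python3 - <<'E'
from fit import *
snap('top','t26.png',(200,130,300,210),8)
E
```

```text
(no output)
```

View pics/t26.png

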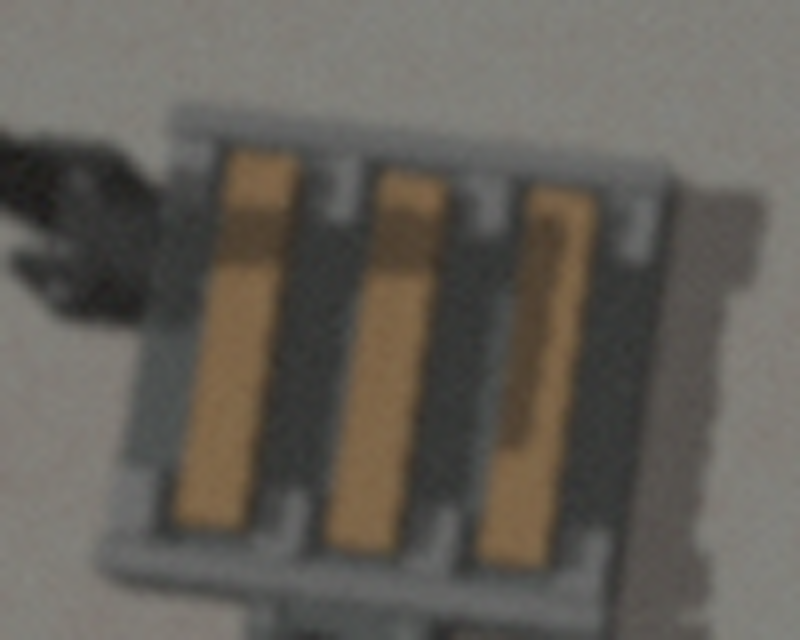

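All three battens lie between their fences and ribs, straight in the slots.

```bash
python3 -c "
from workcell import ctrl
print(ctrl.close_job())"
```

```text
the job is handed in; nothing more can be done
None
```

The job is done and handed in at about 41 s on the robot's clock; the interface gives no verdict, so these results rest on my own checks.

- **Lever up:** I swung it to about 1.89 rad. The grip slackened for a moment on the way and recovered.
- **Battens:** All three were there, and I laid one in each slot. One had been knocked about 34 mm along the bin, so I measured it again before picking it.
- **Lever shut:** It came down against its stop, with the grip back at the height for about 0 rad and 38 N on the wrist.
- **Plunger:** I pressed it with the lever shut until it hit its stop. The force rose from 11 to 32 N with almost no further travel, at the expected 16 mm. The next picture shows it back up.
- **Lever up again:** I swung it to about 1.8 rad, let go and moved clear.

The last pictures show:
- The lever is standing open and the plunger is up.
- The battens are lying straight between the fences and ribs.
- The two offcuts and the strip are in the bin.
- The bowl, jar and scraper are where they started.

One disagreement remained: the two cameras differed by about 5 mm on points in the bin and by about 1 pixel on the block. I settled it by comparing each held batten with the block in the same side picture. I did not measure the final batten positions in numbers, only judged them by eye in the last pictures.

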